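Clamp a climate-sensor barrel in its vee cradle

TASK

Take the steel climate-sensor barrel from its slanting grey rest and lay it level in the two blue vees of the clamping cradle, black cap towards the orange end stop, then slide it along the vees until the cap butts against the stop. Once it is home, swing the steel strap over it and push the strap's red grip down firmly, about one kilogram's worth, so that the strap bears on the barrel; do not bang or crush the barrel, and leave the other things on the bench where they are.

Things in the scene. Friction and masses are not known exactly. Their poses are not given: they have to be found in the camera images.
- barrel_center (a point): Centre of the sensor barrel: a smooth steel cylinder 40 mm in diameter, 190 mm long, 0.3 to 0.6 kg; black cap over the last 45 mm of one end, thin blue band near the other. Its x axis runs along it towards the black cap; y and z roll with it. It starts in the slanting rest, 25 degrees above level, black cap high and away from the robot.
- barrel_cap_end (a point): Centre of the flat end face at the black cap, 95 mm along the barrel's x axis from its centre. Same axes as the barrel.
- rest: Slanting grey rest, fixed to the bench, base 190 x 90 x 10 mm; origin at the centre of its underside. Two vees, 20 mm thick, hold the barrel 65 mm either side of its centre; between them it is open to the base. A small plate stands behind the barrel's lower end. The barrel lies along x in plan, rising to +x at 25 degrees, its centre 85 mm above the origin.
- cradle_seat (a point): Where the barrel's centre lies when it is fully home in the clamping cradle, 50 mm above the bench. x: level axis of the vees, pointing to the orange stop; z up. The two blue 90-degree vees, 20 mm thick, 68 mm wide over their sides, tops 48 mm above the bench, stand at x = -70 and +70 mm. Between them the gap is open down to the base, 14 mm above the bench.
- cradle: The clamping cradle, fixed to the bench. Origin on the bench right below cradle_seat, same axes. Base 225 x 124 x 14 mm. The orange stop, 60 mm wide, has its face at x = +95 mm and its top 70 mm above the bench. The strap's two steel hinge ears stand at x = -91 to -49, y = +45 to +63 mm, up to 84 mm high. Sliding the barrel along the vees takes 4 to 13 N.
- strap_grip (a point): Centre of the strap's red grip, a bar 18 mm in diameter and 40 mm long along the cradle's x axis, at the free end of the steel strap (20 mm wide, 8 mm thick). It swings on a circle of 118 mm radius about the hinge, in the plane x = -70 mm of the cradle_seat frame; with the strap closed it lies at y = -64, z = +24 mm in that frame.
- strap (a joint): Strap angle, rad. 0: level, lying on top of a properly seated barrel; 1.57: upright; larger: leaning back out of the way on the cradle's +y side (stops at 2.45). The hinge lies along the cradle's x axis at y = +54, z = +24 mm in the cradle_seat frame. It is stiff: the strap stays where it is left and takes 1 to 5 N at the red grip to move.
- mushroom_a: Loose mushroom, 50 mm across and 43 mm high, bystander; origin at the centre of its underside.
- mushroom_b: Loose mushroom, 50 mm across and 43 mm high, bystander; origin at the centre of its underside.
- mushroom_c: Loose mushroom, 50 mm across and 43 mm high, bystander; origin at the centre of its underside.
- wrench: Wrench, 150 mm long, lying flat, bystander; origin under its middle.
- screwdriver: Screwdriver lying flat, bystander; origin under its middle.
- mug: White mug, 80 mm across and 90 mm high, bystander; origin at the centre of its underside.
Not all that is in view belongs to the job. Of the things that look like the part that bears barrel_center, the smaller one is meant.

How it is judged (in metres and radians):
On the way, in this order (a step that is already met when the one before it is completed fails the run):
1. the barrel lies in both vees, its black cap butted against the stop (within 2.5 mm), while the strap is still open (more than 60 degrees up) (x of barrel_cap_end in the frame of cradle_seat above 0.0925 m and y of barrel_center in the frame of cradle_seat between -0.0025 and 0.0025 m and z of barrel_center in the frame of cradle_seat below 0.0025 m and angle between the x axis of barrel_center and the x axis of cradle_seat, either way round below 0.04 rad and value of joint strap above 1.05 rad), for 0.2 s.
2. the strap is pressed onto the barrel with at least 5 N (contact force between strap_c0 and barrel above 5 N and value of joint strap below 0.06 rad), for 0.1 s.
At the end, for the whole second after the job is handed in: The barrel rests in both vees (centre within 2.5 mm across and in height, axis within 0.04 rad of the vees'), its black cap end within 3 mm of the orange stop, the strap closed over it (within 0.06 rad of level), everything at rest (x of barrel_cap_end in the frame of cradle_seat above 0.092 m and y of barrel_center in the frame of cradle_seat between -0.0025 and 0.0025 m and z of barrel_center in the frame of cradle_seat below 0.0025 m and angle between the x axis of barrel_center and the x axis of cradle_seat, either way round below 0.04 rad and value of joint strap below 0.06 rad and linear speed of barrel below 0.01 m/s); the robot touches nothing.
It fails at once if the barrel is banged or crushed: more than 90 N between it and the cradle or strap (contact force between barrel and cradle above 90 N).
It fails at once if a bystander is moved by more than 30 mm (distance of any of mushroom_a, mushroom_b, mushroom_c, wrench, screwdriver, mug from where it was at the start of the episode above 0.03 m).
It also fails if it takes over 64 s, if anything falls off the work surface, if the arm or the gripper's body presses on something with over 40 N, if the wrist force passes 120 N, or if a joint passes its speed limit or range.

ROBOT

A 6-joint arm with a two-finger parallel gripper is mounted at the origin on the work surface. World frame = base frame: x ahead of the robot, y to its left, z up, the work surface at z = 0. Lengths are in mm, angles in degrees, forces in N, time in s.
With the tool pointing down it reaches from about 350 to 850 mm from the base axis. Payload 8.1 kg.
Tool frame: the origin (TCP) lies midway between the tips of the shut fingers; the grasp point (between the pads) lies 19 mm behind it (hold_point_z is the distance from the TCP to the grasp point, in mm); z points along the fingers, y is the direction in which the jaws open and shut (so a half turn about z gives the same grasp; the last joint's range is limited). The gripper opens to 85 mm and grips with 20 to 120 N. Pads are 22 mm wide; open, the fingers measure 114 mm over their backs; the gripper's body (76 mm by 85 mm) begins 54 mm behind the grasp point. The pads swing forward as they close: fully open they stand 13 mm farther back than shut.
Start: joints at [65.065, 7.471, 85.268, -0, 87.261, -4.893], TCP at [205.605, 563.677, 206.392] pointing down, gripper open.
Joint ranges: [-169.43, 169.43], [-51.17, 129.36], [1.28, 143.12], [-76.62, 256.62], [0, 156.53], [-152.29, 152.29]. Speed limits (degrees/s): [136.94, 136.94, 159.86, 180, 180, 180].

INTERFACE

Orientations are given as [roll, pitch, yaw] about the fixed x, y, z axes, in that order (R = Rz(yaw) Ry(pitch) Rx(roll)).
In Python, from bench import sense, snapshot, camera_params, hand_in, hold_point_z gives the robot as it stands.
- The arm moves only by the tool servo_tool, never from a script. Its argument "motion" is a list of rows, each a list of 7 numbers: the finger opening in mm, from 0 to 85.4, then the shift along the tool's x, y, z in mm, then the turn, a rotation vector about the tool's x, y, z in rad. A call has 1 to 10 rows; each row shifts and turns the pose as measured when the row begins, along the tool's axes as they then stand; what a row does not reach is not made up. A row lasts 1/10 s, in which the tool goes at most 50 mm and 8.59 degrees, less where a joint would pass 70% of its speed; a pose out of reach is approached as far as the arm can. A call with a gripper value outside its range is refused whole. The fingers move at their own pace and stop on an object; "force" is the grip in N (left out, the last holds). Time passes only in rows, so rows that do not move let the fingers close. It gives the time, the measured TCP pose, the force and the opening at its end, in the units of the state.
- sense(): the state, without advancing time (a new reading comes with each control period).
- snapshot(name): name is "side" or "top"; returns the picture (420x560x3 uint8, blue, green, red); there is no depth.
- camera_params(name): a dict with "fx", "fy", "cx", "cy" (pixels), "R" (3x3) and "t" (3): a world point X has camera coordinates R X + t. Camera axes: x right, y down, z forward; pixel columns grow to the right and rows downward; lengths in mm; the calibration is good to about 2 mm. A picture is of the moment at which its call begins. camera_params takes no time and is no camera call.
- hand_in(): hands the job in, once; it reports no verdict.
The state is a dict: "time": time; "joint_pos": joint angles; "qd": joint speeds; "joint_efforts": joint torques, N m; "tool_pos": TCP position; "tcp_rot": TCP orientation; "ft_force": force on the tool from outside, world axes, zero at the start; "wrist_torque": the same for the moment, N m; "finger_gap": finger opening in mm.
Only numpy, scipy, OpenCV 4.12 (cv2) and the standard library are available. Lean on these libraries where they do the work, as an engineer would, in place of code of your own. Each camera call takes 0.05 s, during which the arm holds its last target. There are 200 camera calls.

## Working session

There is one attempt and no reset: what is moved stays moved. The work goes in short steps, Python scripts to look and compute and a tool call to move; the robot and the scene stay as the last step left them, time stands still between calls to the robot, and variables do not carry over. Pictures are saved under pics/ and viewed, about 8 in all and at most 12, crops included, and the job is handed in when it is done.

Besides the shell and the picture viewer there is one more tool, called after ">>>" as a command line: name --pt "numbers of a row" for each row, then --argument value for the rest. servo_tool: Moves the arm, as the interface text tells. Its arguments: {"type":"object","properties":{"motion":{"type":"array"},"force":{"type":"number"}},"required":["motion"]}

```bash
mkdir -p pics; python3 - <<'E'
from bench import *
import cv2,numpy as np
for n in("side","top"):
    cv2.imwrite(f"pics/{n}0.png",snapshot(n)); p=camera_params(n); print(n,{k:np.round(v,3).tolist() for k,v in p.items()})
print(sense(),hold_point_z)
E
```

```text
side {'fx': 410.266, 'fy': 410.266, 'cx': 281.282, 'cy': 204.496, 'R': [[0.966, -0.259, -0.009], [-0.185, -0.664, -0.725], [0.182, 0.702, -0.689]], 't': [-399.113, 188.601, 1286.943]}
top {'fx': 528.365, 'fy': 528.365, 'cx': 279.59, 'cy': 214.033, 'R': [[-0.016, -1.0, 0.019], [-0.992, 0.013, -0.126], [0.126, -0.021, -0.992]], 't': [23.406, 460.369, 1371.787]}
{'time': 0.1, 'joint_pos': array([ 6.50646151e+01,  7.51178477e+00,  8.53230578e+01,  5.11443886e-04,
        8.72618633e+01, -4.89303873e+00]), 'qd': array([ 0.12373239, -0.07620083, -0.18113176, -0.00423032,  0.02985494,
        0.10761428]), 'joint_efforts': array([ 9.02624724e-04, -5.70946240e+01, -5.01946199e+01, -2.40519967e-04,
        8.10228375e-03,  4.12853103e-05]), 'tool_pos': array([205.37650642, 563.18280624, 205.4387313 ]), 'tcp_rot': array([-1.79903690e+02, -8.75756565e-03,  1.59957622e+02]), 'ft_force': array([-0.35123046, -0.3987349 , -0.224376  ]), 'wrist_torque': array([-0.02589119, -0.03036122, -0.01843292]), 'finger_gap': 84.98193131767918} 18.700000000000003
```

View pics/top0.png

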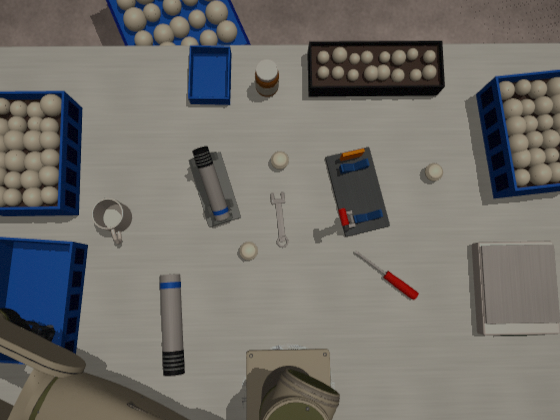

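View pics/side0.png

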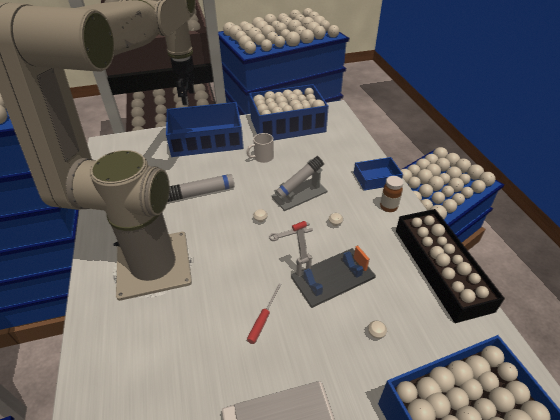

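The smaller barrel is in the grey rest, at top pixels (212,185). The look-alike at (172,325) lies flat and is larger. I'll confirm this with enlarged crops.

```bash
python3 - <<'E'
import cv2,numpy as np
t=cv2.imread("pics/top0.png"); s=cv2.imread("pics/side0.png")
f=lambda im,x,y,w,h,k:cv2.resize(im[y:y+h,x:x+w],None,fx=k,fy=k,interpolation=cv2.INTER_CUBIC)
a=np.hstack([f(t,180,140,80,100,5),f(t,310,140,80,100,5)])
cv2.imwrite("pics/c1.png",a)
b=np.hstack([f(s,260,145,80,75,5),f(s,260,215,125,95,5)[:375] if 0 else cv2.resize(s[215:305,265:380],(400,375),interpolation=cv2.INTER_CUBIC)])
cv2.imwrite("pics/c2.png",b)
E
```

```text
(no output)
```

View pics/c1.png

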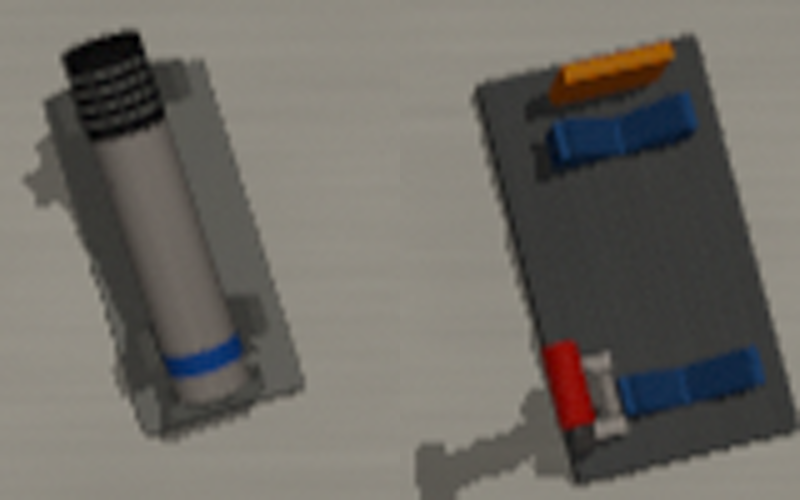

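View pics/c2.png

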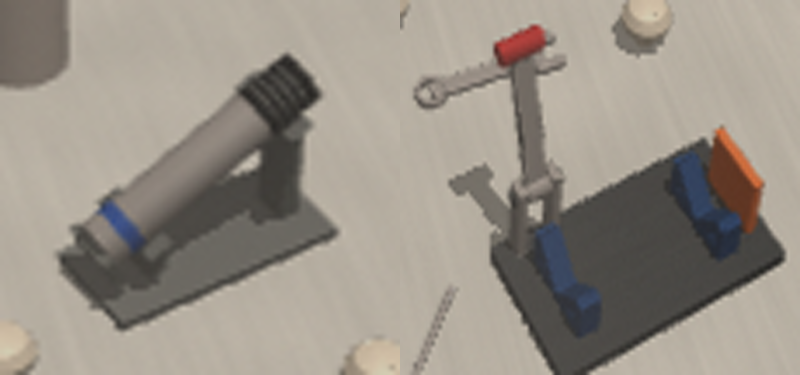

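The crops confirm that the tilted barrel in the rest, with cap up and away and blue band low, is the target. The strap stands roughly upright on the cradle's left, with its red grip at top (343,217). Next I fit the poses from the corners in both views.

```bash
cat >h.py <<'E'
import numpy as np,cv2
from bench import *
from scipy.optimize import least_squares
def proj(n,X):
    p=camera_params(n);c=np.atleast_2d(X)@np.array(p["R"]).T+np.array(p["t"])
    return np.c_[p["fx"]*c[:,0]/c[:,2]+p["cx"],p["fy"]*c[:,1]/c[:,2]+p["cy"]]
def place(v,P):
    c,s=np.cos(v[2]),np.sin(v[2]);P=np.atleast_2d(P).astype(float)
    return np.c_[v[0]+c*P[:,0]-s*P[:,1],v[1]+s*P[:,0]+c*P[:,1],P[:,2]]
def fit(obs,v0):
    f=lambda v:np.concatenate([(proj(n,place(v,[q for q,_ in o]))-[u for _,u in o]).ravel() for n,o in obs.items()])
    r=least_squares(f,v0,loss="soft_l1");return r.x,f(r.x).reshape(-1,2)
def tri(a,b):
    f=lambda X:np.concatenate([proj("top",X)[0]-a,proj("side",X)[0]-b])
    r=least_squares(f,[500,0,80]);return r.x,r.fun
E
python3 - <<'E'
from h import *
T=lambda x,y,dx:((x+.5)/5-.5+dx,(y+.5)/5-.5+140)
S=lambda x,y:((x+.5)/5-.5+260,(y+.5)/5-.5+145)
C=lambda x,y:((x+.5)/3.478-.5+265,(y+.5)/4.167-.5+215)
cr={"top":[((112.5,62,14),T(75,88,310)),((112.5,-62,14),T(293,37,310)),((-112.5,62,14),T(175,480,310)),((-112.5,-62,14),T(400,430,310)),((70,0,21.7),T(218,131,310)),((-70,0,21.7),T(287,391,310))],
"side":[((-112.5,62,14),C(92,245)),((112.5,-62,14),C(383,252)),((112.5,62,14),C(303,140))]}
re={"top":[((95,45,10),T(45,103,180)),((95,-45,10),T(205,60,180)),((-95,-45,10),T(303,383,180)),((-95,45,10),T(150,435,180))],
"side":[((-95,45,10),S(62,258)),((-95,-45,10),S(122,320)),((95,-45,10),S(335,230))]}
vc,rc=fit(cr,[480,-150,.2]);vr,rr=fit(re,[500,150,.2])
print(vc,np.degrees(vc[2]),"\n",rc.round(1).tolist());print(vr,np.degrees(vr[2]),"\n",rr.round(1).tolist())
g,res=tri(T(168,385,310),C(120,45));print("grip",g,res)
c,s=np.cos(vc[2]),np.sin(vc[2]);d=g[:2]-vc[:2];print("grip in seat",c*d[0]+s*d[1],-s*d[0]+c*d[1],g[2]-50)
a=np.radians(25);print("barrel pts top crop pred (low,ctr,cap)",((proj("top",place(vr,[[k*np.cos(a),0,85+k*np.sin(a)] for k in(-95,0,95)]))-[180,140])*5).round())
print("side",((proj("side",place(vr,[[k*np.cos(a),0,85+k*np.sin(a)] for k in(-95,0,95)]))-[260,145])*5).round())
E
```

```text
[ 521.56142712 -194.33573282   -6.06591784] -347.55149119960635 
 [[0.3, -0.5], [0.7, -0.3], [0.6, 1.4], [0.3, 0.8], [-2.0, 0.2], [-2.8, -1.8], [-1.1, 0.6], [0.8, 0.1], [0.2, -0.9]]
[5.34864720e+02 1.90126358e+02 2.93044925e-01] 16.79023741740048 
 [[0.0, 0.3], [-0.2, -0.8], [0.9, 0.6], [-0.7, 0.3], [-0.6, -1.2], [0.4, 0.9], [1.3, -0.2]]
grip [ 432.13403663 -129.47012949  188.30327506] [-0.01454861  0.09500013  0.11233587 -0.01972606]
grip in seat -73.3423955850182 82.61778062916328 138.30327506125093
barrel pts top crop pred (low,ctr,cap) [[214. 386.]
 [158. 217.]
 [100.  40.]]
side [[ 99. 245.]
 [201. 160.]
 [303.  75.]]
```

```bash
cat >ov.py <<'E'
from h import *
def box(x0,x1,y0,y1,z0,z1): return np.array([[x,y,z] for x in(x0,x1) for y in(y0,y1) for z in(z0,z1)],float)
far=box(60,80,-34,34,14,48);near=box(-80,-60,-34,34,14,48);stop=box(95,103,-30,30,14,70)
def col(n,hi,im):
    h=cv2.cvtColor(im,cv2.COLOR_BGR2HSV)
    return (((h[...,0]>hi[0])&(h[...,0]<hi[1])&(h[...,1]>110))*255).astype(np.uint8)
def edges(n,im,v,draw,B,c,win):
    x,y,w,h,k=win
    hull=cv2.convexHull(((proj(n,place(v,B))-[x,y]+.5)*k).astype(np.float32)).astype(int); cv2.polylines(draw,[hull],True,c,1)
def pts(n,draw,X,c,win):
    for p in (proj(n,X)-[win[0],win[1]]+.5)*win[4]: cv2.circle(draw,tuple(int(i) for i in p),3,c,-1)
E
python3 - <<'E'
from ov import *
ims={n:cv2.imread(f"pics/{n}0.png") for n in("top","side")}
W={"top":(325,142,66,98,6),"side":(285,240,95,70,6)}
obs=[]
for n,im in ims.items():
    x,y,w,h,k=W[n]
    for nm,hi in(("blue",(100,125)),("orange",(6,18))):
        m=np.zeros(im.shape[:2],np.uint8);m[y:y+h,x:x+w]=col(n,hi,im)[y:y+h,x:x+w]
        N,l,st,ce=cv2.connectedComponentsWithStats(m)
        for i in range(1,N):
            if st[i,4]>20: print(n,nm,st[i],ce[i].round(1)); obs.append((n,nm,ce[i],l==i))
def cen(n,v,B):
    P=cv2.convexHull((proj(n,place(v,B))*8).astype(np.float32));M=cv2.moments(P);return np.array([M["m10"],M["m01"]])/M["m00"]/8
v=np.array([521.56,-194.3,-6.0659+2*np.pi]);
for n in W:
    for nm,B in(("far",far),("near",near),("stop",stop)):print(n,nm,cen(n,v,B).round(1))
out=[]
for n,win in W.items():
    x,y,w,h,k=win;d=cv2.resize(ims[n][y:y+h,x:x+w],None,fx=k,fy=k,interpolation=cv2.INTER_CUBIC)
    for B,c in((far,(0,255,255)),(near,(0,255,255)),(stop,(0,255,0))):edges(n,d,v,d,B,c,win)
    pts(n,d,place(v,[[70,0,21.7],[-70,0,21.7]]),(255,255,255),win);out.append(d)
H=max(o.shape[0] for o in out);o=np.hstack([cv2.copyMakeBorder(q,0,H-q.shape[0],0,0,0) for q in out])
cv2.imwrite("pics/c3.png",cv2.resize(o,None,fx=800/o.shape[1],fy=800/o.shape[1]) );print(o.shape)
E
```

```text
top blue [339 158  31  16 256] [353.9 166.1]
top blue [354 209  29  14 224] [368. 216.]
top orange [340 148  25  13 189] [351.6 154.4]
side blue [344 252  11  15  67] [349.3 259.3]
side orange [354 246  15  25 218] [360.9 257.7]
top far [351.8 165.1]
top near [364.9 215.5]
top stop [349.8 153.8]
side far [352.8 262.6]
side near [313.1 280.3]
side stop [361.  256.7]
(588, 966, 3)
```

View pics/c3.png

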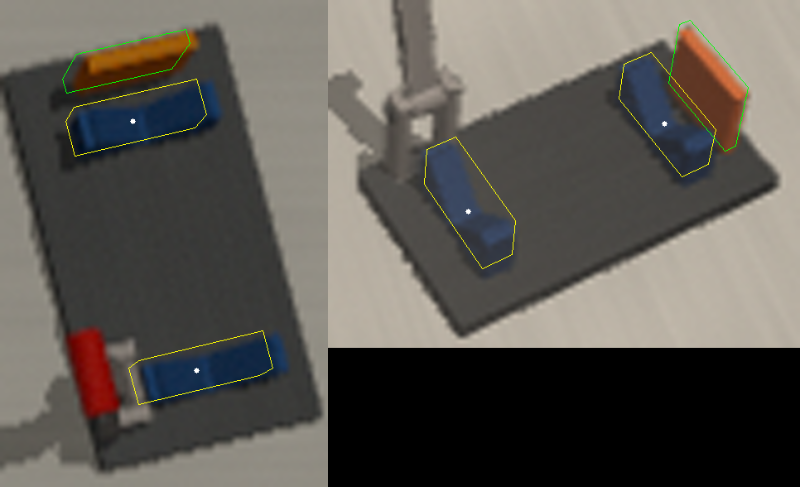

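The seat lies about 5.5 mm to the right of the base centre. That puts the seat near (519.7, -199.8) with yaw 12.45°. The grip then checks out at x≈-70, radius 119 and strap ≈106°. Now I start moving, turning first and then travelling.

```bash
cat >>h.py <<'E'
from scipy.spatial.transform import Rotation as Ro
SEAT=np.array([519.7,-199.8,12.45]);REST=np.array([534.9,190.1,16.8])
def goal(frame,p,pitch=0,hold=True):
    """hold point at p in frame (x,y,yaw; z from bench); tool x along -frame x, nose tilted so barrel rises by pitch"""
    s=sense();Rc=Ro.from_euler("xyz",s["tcp_rot"],degrees=True)
    yaw=np.radians(frame[2]);P=place([frame[0],frame[1],yaw],p)[0]
    Rg=Ro.from_euler("z",yaw)*Ro.from_euler("y",-pitch,degrees=True)*Ro.from_matrix(np.diag([-1,1,-1.]))
    T=P+Rg.apply([0,0,hold_point_z if hold else 0])
    print("t",round(s["time"],2),"tcp",s["tool_pos"].round(1),s["tcp_rot"].round(1),"F",s["ft_force"].round(1),"gap",round(s["finger_gap"],1),"q",s["joint_pos"].round(0))
    print("shift in tool now",Rc.inv().apply(T-s["tool_pos"]).round(1),"turn",(Rc.inv()*Rg).as_rotvec().round(3),"shift in goal axes",Rg.inv().apply(T-s["tool_pos"]).round(1))
E
python3 - <<'E'
from h import *
u=np.radians(25)
goal(REST,[-130*np.sin(u),0,85+130*np.cos(u)],25)
E
```

```text
t 0.1 tcp [205.4 563.2 205.4] [-179.9   -0.   160. ] F [-0.4 -0.4 -0.2] gap 85.0 q [65.  8. 85.  0. 87. -5.]
shift in tool now [-399.8 -265.7   20. ] turn [-0.142 -0.422 -0.632] shift in goal axes [-137.3 -452.4   85.6]
```

>>> servo_tool --pt "85 0 0 -10 0 0 -0.13" --pt "85 0 0 -10 0 0 -0.13" --pt "85 0 0 -10 0 0 -0.13" --pt "85 0 0 -10 0 0 -0.13" --pt "85 0 0 0 0 0 -0.12" --pt "85 0 0 0 0 -0.11 0" --pt "85 0 0 0 0 -0.11 0" --pt "85 0 0 0 0 -0.11 0" --pt "85 0 0 0 0 -0.106 0" --pt "85 0 0 0 0 0 0" --force 50

```text
time: 1.1
tool_pos: [206.0, 560.3, 239.9]
tcp_rot: [-179.4, 25.3, -161.6]
ft_force: [-0.7, 0.0, -0.4]
finger_gap: 85.3
```

```bash
python3 - <<'E'
from h import *
u=np.radians(25)
goal(REST,[-130*np.sin(u),0,85+130*np.cos(u)],25)
E
```

```text
t 1.1 tcp [206.  560.3 239.9] [-179.4   25.3 -161.6] F [-0.7  0.  -0.4] gap 85.3 q [ 79.  -6.  99. -23.  75. -26.]
shift in tool now [-110.7 -452.7  116.9] turn [0.002 0.006 0.026] shift in goal axes [-123.  -449.5  116.9]
```

>>> servo_tool --pt "85 -12 -45 6 0 0 0.026" --pt "85 -12 -45 6 0 0 0" --pt "85 -12 -45 6 0 0 0" --pt "85 -12 -45 6 0 0 0" --pt "85 -12 -45 6 0 0 0" --pt "85 -12 -45 6 0 0 0" --pt "85 -12 -45 6 0 0 0" --pt "85 -12 -45 6 0 0 0" --pt "85 -12 -45 6 0 0 0" --pt "85 -12 -45 6 0 0 0"

```text
time: 2.1
tool_pos: [472.3, 161.6, 237.5]
tcp_rot: [179.7, 24.8, -162.4]
ft_force: [0.7, 1.1, -0.2]
finger_gap: 85.0
```

```bash
python3 - <<'E'
from h import *
u=np.radians(25)
goal(REST,[-130*np.sin(u),0,85+130*np.cos(u)],25)
E
```

```text
t 2.1 tcp [472.3 161.6 237.5] [ 179.7   24.8 -162.4] F [ 0.7  1.1 -0.2] gap 85.0 q [ 10. -38. 123.   4.  70. -98.]
shift in tool now [ 2.4  8.6 55.9] turn [ 0.012 -0.003  0.013] shift in goal axes [ 2.7  9.2 55.7]
```

>>> servo_tool --pt "85 2 9 10 0.012 -0.003 0.013" --pt "85 0 0 25 0 0 0" --pt "85 0 0 25 0 0 0" --pt "85 0 0 0 0 0 0"

```text
time: 2.5
tool_pos: [501.8, 159.4, 185.4]
tcp_rot: [179.9, 25.2, -165.0]
ft_force: [-0.6, -0.3, -0.2]
finger_gap: 84.9
```

```bash
python3 - <<'E'
from h import *
u=np.radians(25)
goal(REST,[0,0,85],25)
out=[]
for n,(x,y,w,h,k) in {"top":(170,130,100,110,4),"side":(240,110,110,110,4)}.items():
    im=snapshot(n);out.append(cv2.resize(im[y:y+h,x:x+w],None,fx=k,fy=k,interpolation=cv2.INTER_CUBIC)[:440])
cv2.imwrite("pics/g1.png",cv2.resize(np.hstack(out),None,fx=.95,fy=.95))
E
```

```text
t 2.5 tcp [501.8 159.4 185.4] [ 179.9   25.2 -165. ] F [-0.6 -0.3 -0.2] gap 84.9 q [ 11. -31. 125.   2.  61. -95.]
shift in tool now [  6.6  21.1 126.6] turn [-0.011  0.003 -0.028] shift in goal axes [  5.7  19.9 126.8]
```

View pics/g1.png

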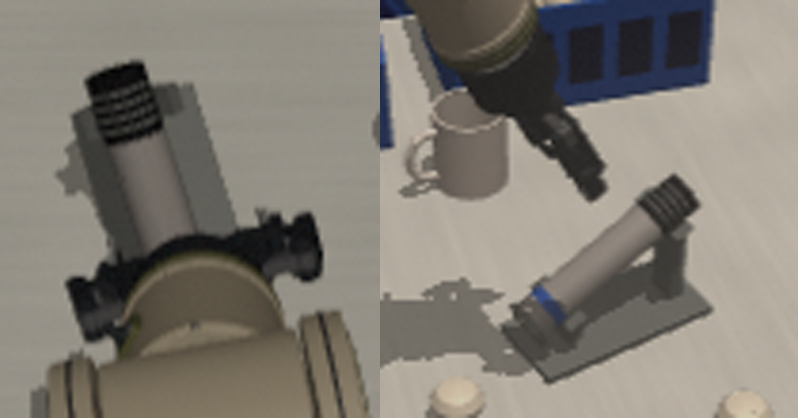

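The gripper is above the barrel and needs about 20 mm more along tool y. There was some coasting after the fast move.

>>> servo_tool --pt "85 0 0 0 0 0 0" --pt "85 3 10 5 -0.005 0.002 -0.014" --pt "85 3 10 5 -0.005 0.002 -0.014" --pt "85 0 0 0 0 0 0" --pt "85 0 0 0 0 0 0"

```text
time: 3.1
tool_pos: [496.2, 183.4, 182.3]
tcp_rot: [-179.9, 25.5, -162.7]
ft_force: [-0.3, 0.5, 0.2]
finger_gap: 84.9
```

```bash
python3 - <<'E'
from h import *
goal(REST,[0,0,85],25)
E
```

```text
t 3.1 tcp [496.2 183.4 182.3] [-179.9   25.5 -162.7] F [-0.3  0.5  0.2] gap 84.9 q [ 14. -31. 125.   2.  60. -94.]
shift in tool now [  7.   -5.  123.3] turn [0.002 0.009 0.008] shift in goal axes [  5.8  -4.7 123.3]
```

>>> servo_tool --pt "85 6 -5 0 0.002 0.009 0.008" --pt "85 0 0 0 0 0 0" --pt "85 0 0 20 0 0 0" --pt "85 0 0 20 0 0 0" --pt "85 0 0 15 0 0 0" --pt "85 0 0 0 0 0 0" --pt "85 0 0 0 0 0 0"

```text
time: 3.8
tool_pos: [515.9, 182.7, 130.3]
tcp_rot: [180.0, 25.1, -163.3]
ft_force: [0.1, -0.4, -0.5]
finger_gap: 85.3
```

```bash
python3 - <<'E'
from h import *
goal(REST,[0,0,85],25)
E
```

```text
t 3.8 tcp [515.9 182.7 130.3] [ 180.    25.1 -163.3] F [ 0.1 -0.4 -0.5] gap 85.3 q [ 13. -24. 126.   2.  53. -95.]
shift in tool now [ 0.9  1.7 68.4] turn [-0.001  0.002 -0.002] shift in goal axes [ 0.7  1.6 68.4]
```

>>> servo_tool --pt "85 1 1.5 15 0 0 0" --pt "85 0 0 17 0 0 0" --pt "85 0 0 17 0 0 0" --pt "85 0 0 12 0 0 0" --pt "85 0 0 0 0 0 0" --pt "85 0 0 0 0 0 0"

```text
time: 4.4
tool_pos: [543.4, 191.5, 81.3]
tcp_rot: [-180.0, 25.6, -163.4]
ft_force: [-0.5, 0.8, -0.7]
finger_gap: 84.8
```

```bash
python3 - <<'E'
from h import *
goal(REST,[0,0,85],25)
E
```

```text
t 4.4 tcp [543.4 191.5  81.3] [-180.    25.6 -163.4] F [-0.5  0.8 -0.7] gap 84.8 q [ 13. -15. 125.   2.  45. -94.]
shift in tool now [ 6.3  1.2 11.7] turn [-0.002  0.011 -0.003] shift in goal axes [ 6.2  1.2 11.7]
```

>>> servo_tool --pt "85 6 1 10 0 0.01 0" --pt "85 0 0 0 0 0 0" --pt "50 0 0 0 0 0 0" --pt "45 0 0 0 0 0 0" --pt "45 0 0 0 0 0 0"

```text
time: 4.9
tool_pos: [543.2, 192.4, 72.3]
tcp_rot: [-180.0, 25.3, -163.4]
ft_force: [0.3, -0.3, -0.0]
finger_gap: 45.4
```

```bash
python3 - <<'E'
from h import *
goal(REST,[0,0,85],25)
E
```

```text
t 4.9 tcp [543.2 192.4  72.3] [-180.    25.3 -163.4] F [ 0.3 -0.3 -0. ] gap 45.4 q [ 14. -14. 125.   2.  44. -94.]
shift in tool now [2.4 0.2 3.6] turn [-0.002  0.005 -0.003] shift in goal axes [2.4 0.2 3.6]
```

Well centred. Correct the last millimetres and close.

>>> servo_tool --pt "45 2.5 0 3.5 0 0.005 0" --pt "45 0 0 0 0 0 0" --pt "36 0 0 0 0 0 0" --pt "32 0 0 0 0 0 0" --pt "32 0 0 0 0 0 0" --pt "32 0 0 0 0 0 0" --force 60

```text
time: 5.5
tool_pos: [542.5, 192.1, 68.7]
tcp_rot: [-179.9, 25.0, -163.3]
ft_force: [-0.1, -0.2, 0.3]
finger_gap: 32.9
```

```bash
python3 - <<'E'
from h import *
goal(REST,[0,0,85],25)
E
```

```text
t 5.5 tcp [542.5 192.1  68.7] [-179.9   25.  -163.3] F [-0.1 -0.2  0.3] gap 32.9 q [ 14. -14. 125.   2.  44. -94.]
shift in tool now [0.2 0.3 0.6] turn [-0.002 -0.    -0.002] shift in goal axes [0.2 0.3 0.6]
```

The gap is below 40 mm, so the fingers may not be around the barrel. Looking.

```bash
python3 - <<'E'
from h import *
out=[]
for n,(x,y,w,h,k) in {"top":(170,130,100,110,4),"side":(240,110,110,110,4)}.items():
    im=snapshot(n);out.append(cv2.resize(im[y:y+h,x:x+w],None,fx=k,fy=k,interpolation=cv2.INTER_CUBIC)[:440])
o=cv2.resize(np.hstack(out),None,fx=.95,fy=.95);cv2.imwrite("pics/g2.png",cv2.convertScaleAbs(o,alpha=1.5,beta=15))
s=sense();print(s["finger_gap"],s["tool_pos"],proj("side",s["tool_pos"])*1-[240,110],proj("top",s["tool_pos"])-[170,130])
E
```

```text
32.85130446746243 [542.52124966 192.14436599  68.73851482] [[62.02955287 69.7442601 ]] [[41.59014299 51.64002417]]
```

View pics/g2.png

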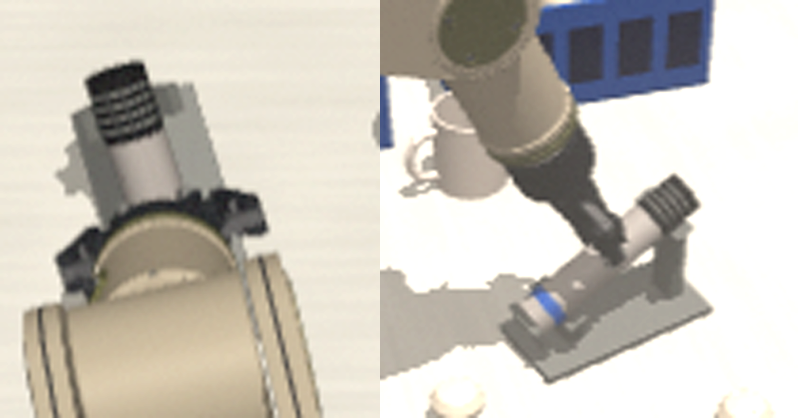

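>>> servo_tool --pt "20 0 0 0 0 0 0" --pt "20 0 0 0 0 0 0" --pt "20 0 0 0 0 0 0" --force 60

```text
time: 5.9
tool_pos: [542.5, 192.1, 68.8]
tcp_rot: [-179.9, 25.0, -163.3]
ft_force: [-1.8, -1.4, 2.5]
finger_gap: 32.3
```

The fingers stop at 32 mm and are pushed upward, so the pads sit above the barrel axis. I'll open, go about 10 mm deeper and close again.

>>> servo_tool --pt "55 0 0 0 0 0 0" --pt "55 0 0 0 0 0 0" --pt "55 0 0 6 0 0 0" --pt "55 0 0 5 0 0 0" --pt "55 0 0 0 0 0 0" --pt "38 0 0 0 0 0 0" --pt "30 0 0 0 0 0 0" --pt "30 0 0 0 0 0 0" --pt "20 0 0 0 0 0 0" --pt "20 0 0 0 0 0 0" --force 60

```text
time: 6.9
tool_pos: [547.0, 193.5, 57.6]
tcp_rot: [-179.9, 24.9, -163.3]
ft_force: [-0.7, 0.2, -0.7]
finger_gap: 37.9
```

```bash
python3 - <<'E'
from h import *
goal(REST,[0,0,85],25)
E
```

```text
t 6.9 tcp [547.  193.5  57.6] [-179.9   24.9 -163.3] F [-0.7  0.2 -0.7] gap 37.9 q [ 14. -12. 124.   2.  43. -94.]
shift in tool now [ -0.1   0.2 -11.5] turn [-0.002 -0.002 -0.002] shift in goal axes [ -0.2   0.3 -11.5]
```

>>> servo_tool --pt "20 -5 0 -6 0 0 0" --pt "20 -6 0 -10 0 0 0" --pt "20 -7 0 -15 0 0 0" --pt "20 -9 0 -20 0 0 0" --pt "20 -9 0 -20 0 0 0" --pt "20 -9 0 -20 0 0 0" --pt "20 -9 0 -20 0 0 0" --pt "20 -9 0 -20 0 0 0" --pt "20 0 0 0 0 0 0" --pt "20 0 0 0 0 0 0" --force 70

```text
time: 7.9
tool_pos: [543.5, 192.9, 205.6]
tcp_rot: [-180.0, 24.0, -163.4]
ft_force: [-0.5, -0.6, -5.3]
finger_gap: 37.6
```

```bash
cat >>h.py <<'E'
hold_point_z=30.2
E
python3 - <<'E'
from h import *
goal(SEAT,[-25,0,180],25)
s=sense();print(s["wrist_torque"])
out=[]
for n,(x,y,w,h,k) in {"top":(170,130,100,110,4),"side":(240,80,110,110,4)}.items():
    im=snapshot(n);out.append(cv2.resize(im[y:y+h,x:x+w],None,fx=k,fy=k,interpolation=cv2.INTER_CUBIC)[:440])
o=cv2.resize(np.hstack(out),None,fx=.95,fy=.95);cv2.imwrite("pics/g3.png",cv2.convertScaleAbs(o,alpha=1.2,beta=10))
E
```

```text
t 7.9 tcp [543.5 192.9 205.6] [-180.    24.  -163.4] F [-0.5 -0.6 -5.3] gap 37.6 q [ 14. -21. 115.   1.  62. -93.]
shift in tool now [ 156.2 -368.5  -11.5] turn [ 0.03  -0.017  0.067] shift in goal axes [ 131.2 -378.3   -2.7]
[-0.19320653  0.51184091  0.01378283]
```

View pics/g3.png

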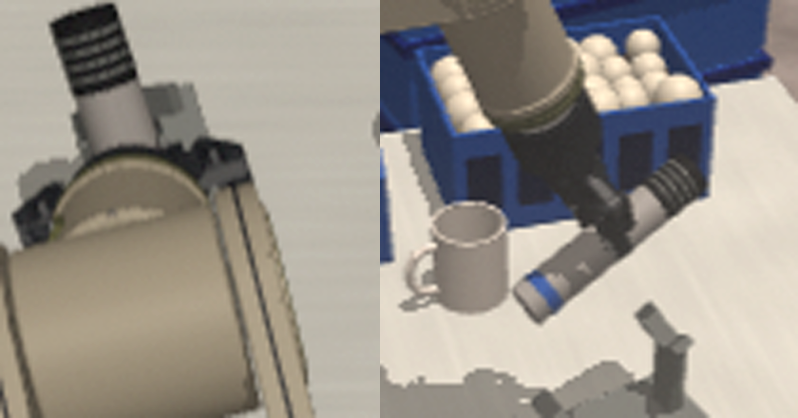

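The barrel is held squarely, weighs about 5.3 N, and the rest is clear. Next I level it, raise it above the upright strap (grip at z≈188) and turn to the cradle yaw.

>>> servo_tool --pt "20 0 0 -15 0 0.07 0" --pt "20 0 0 -15 0 0.07 0" --pt "20 0 0 -15 0 0.07 0" --pt "20 0 0 -15 0 0.07 0" --pt "20 0 0 -15 0 0.07 0" --pt "20 0 0 -10 0 0.07 0" --pt "20 0 0 -10 0 0 0.035" --pt "20 0 0 0 0 0 0.038" --pt "20 0 0 0 0 0 0" --pt "20 0 0 0 0 0 0"

```text
time: 9.0
tool_pos: [516.8, 185.3, 278.2]
tcp_rot: [-179.9, -2.7, -167.6]
ft_force: [0.4, -0.6, -5.1]
finger_gap: 37.4
```

```bash
python3 - <<'E'
from h import *
goal(SEAT,[-12,0,255],0)
s=sense();print(s["wrist_torque"])
out=0
R=Ro.from_euler("xyz",s["tcp_rot"],degrees=True)
for n in("side","top"): print(n,proj(n,s["tool_pos"]+R.apply([[95,0,-30.2],[-95,0,-30.2]])).round(1).tolist()); cv2.imwrite(f"pics/h_{n}.png",snapshot(n))
# previous picture prediction
R=Ro.from_euler("xyz",[-180,24,-163.4],degrees=True)
for n in("side","top"): print(n,proj(n,np.array([543.5,192.9,205.6])+R.apply([[95,0,-30.2],[-95,0,-30.2]])).round(1).tolist())
E
```

```text
t 9.0 tcp [516.8 185.3 278.2] [-179.9   -2.7 -167.6] F [ 0.4 -0.6 -5.1] gap 37.4 q [ 14.   1.  84.  -0.  97. -88.]
shift in tool now [  89.  -376.6   58.5] turn [-0.002 -0.048 -0.001] shift in goal axes [  92.2 -376.6   53.4]
[ 0.03197277 -0.03391553 -0.01719985]
side [[270.4, 131.1], [322.8, 118.0]]
top [[211.7, 214.6], [193.4, 130.3]]
side [[278.2, 160.6], [322.5, 124.9]]
top [[217.6, 211.1], [191.7, 132.7]]
```

>>> servo_tool --pt "20 5 -20 0 0 -0.048 0" --pt "20 10 -40 0 0 0 0" --pt "20 10 -40 0 0 0 0" --pt "20 10 -40 0 0 0 0" --pt "20 10 -40 0 0 0 0" --pt "20 10 -40 0 0 0 0" --pt "20 10 -40 0 0 0 0" --pt "20 10 -35 0 0 0 0" --pt "20 5 -15 0 0 0 0" --pt "20 0 0 0 0 0 0"

```text
time: 10.1
tool_pos: [502.1, -145.4, 275.1]
tcp_rot: [-179.9, 0.0, -167.0]
ft_force: [-1.1, 1.3, -4.9]
finger_gap: 37.4
```

>>> servo_tool --pt "20 0 0 0 0 0 0"

```text
time: 10.2
tool_pos: [501.8, -145.5, 274.9]
tcp_rot: [-179.9, 0.0, -167.1]
ft_force: [-0.4, 0.8, -5.6]
finger_gap: 37.2
```

```bash
python3 - <<'E'
from h import *
goal(SEAT,[-12,0,255],0)
E
```

```text
t 10.2 tcp [ 501.8 -145.5  274.9] [-179.9    0.  -167.1] F [-0.4  0.8 -5.6] gap 37.2 q [ -22.   -6.   92.   -0.   94. -125.]
shift in tool now [  6.7 -56.7  50.2] turn [-0.002  0.001  0.008] shift in goal axes [  6.2 -56.9  50.1]
```

>>> servo_tool --pt "20 2 -19 0 0 0 0.008" --pt "20 2 -19 0 0 0 0" --pt "20 2 -19 0 0 0 0" --pt "20 0 0 0 0 0 0" --pt "20 0 0 0 0 0 0" --pt "20 0 0 20 0 0 0" --pt "20 0 0 35 0 0 0" --pt "20 0 0 35 0 0 0" --pt "20 0 0 30 0 0 0" --pt "20 0 0 0 0 0 0"

```text
time: 11.2
tool_pos: [512.2, -191.2, 153.5]
tcp_rot: [-179.9, 0.4, -166.6]
ft_force: [-1.5, 0.8, -5.6]
finger_gap: 37.3
```

>>> servo_tool --pt "20 0 0 0 0 0 0"

```text
time: 11.3
tool_pos: [512.5, -190.2, 154.4]
tcp_rot: [-179.9, 0.4, -166.6]
ft_force: [0.6, -0.2, -4.6]
finger_gap: 37.3
```

```bash
cat >>h.py <<'E'
def ov(name,wins,k,v,off):
    """save crops with the wireframe of where the barrel axis ought to be"""
    s=sense();R=Ro.from_euler("xyz",s["tcp_rot"],degrees=True);out=[]
    for n,(x,y,w,h) in wins.items():
        d=cv2.resize(snapshot(n)[y:y+h,x:x+w],None,fx=k,fy=k,interpolation=cv2.INTER_CUBIC);d=cv2.convertScaleAbs(d,alpha=1.2,beta=10)
        for P,c in((place([v[0],v[1],np.radians(v[2])],off),(0,255,255)),(s["tool_pos"]+R.apply([[95,0,-30.2],[-95,0,-30.2]]),(0,255,0))):
            for p in (proj(n,P)-[x,y]+.5)*k: cv2.circle(d,tuple(int(i) for i in p),3,c,-1)
        out.append(d)
    cv2.imwrite(name,np.hstack(out))
E
python3 - <<'E'
from h import *
goal(SEAT,[-12,0,90],0)
ov("pics/p1.png",{"top":(320,130,75,110),"side":(275,190,115,110)},4.2,SEAT,[[95,30,70],[95,-30,70],[70,0,21.7],[-70,0,21.7],[-80,-34,48],[80,-34,48],[80,34,48]])
E
```

```text
t 11.3 tcp [ 512.5 -190.2  154.4] [-179.9    0.4 -166.6] F [ 0.6 -0.2 -4.6] gap 37.3 q [ -26.    1.   98.    0.   81. -129.]
shift in tool now [  7.8 -10.7  94.6] turn [-0.001  0.007  0.017] shift in goal axes [  7.  -10.9  94.6]
```

View pics/p1.png

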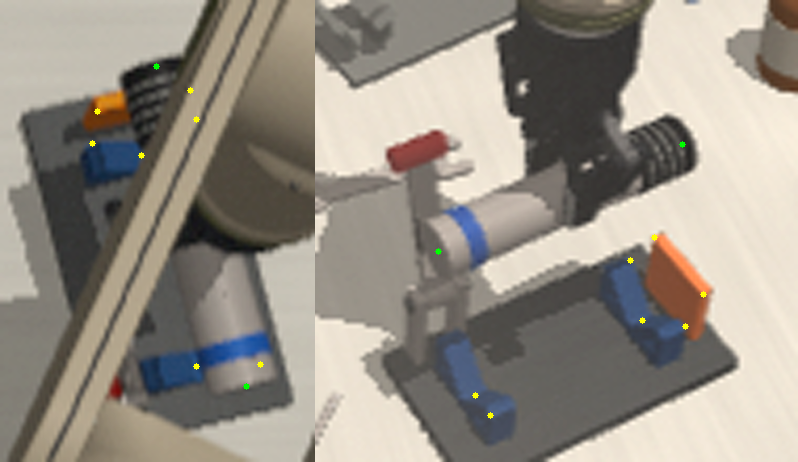

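The barrel sits parallel above the cradle with the cap towards the stop. The wireframe and the objects show the same small side-camera bias, so their relative position is good. I'll correct and descend.

>>> servo_tool --pt "20 8 -11 0 0 0.007 0.017" --pt "20 0 0 0 0 0 0" --pt "20 0 0 20 0 0 0" --pt "20 0 0 25 0 0 0" --pt "20 0 0 20 0 0 0" --pt "20 0 0 10 0 0 0" --pt "20 0 0 0 0 0 0" --pt "20 0 0 0 0 0 0"

```text
time: 12.2
tool_pos: [515.5, -210.2, 91.5]
tcp_rot: [-179.1, 0.9, -167.8]
ft_force: [0.1, -0.5, -4.9]
finger_gap: 37.2
```

```bash
python3 - <<'E'
from h import *
goal(SEAT,[-12,0,50],0)
E
```

```text
t 12.2 tcp [ 515.5 -210.2   91.5] [-179.1    0.9 -167.8] F [ 0.1 -0.5 -4.9] gap 37.2 q [ -27.    4.  101.   -0.   73. -130.]
shift in tool now [ 6.9 10.4 71.5] turn [-0.015  0.016 -0.004] shift in goal axes [ 5.7  9.3 71.7]
```

>>> servo_tool --pt "20 3 5 10 -0.008 0.008 0" --pt "20 3 5 10 -0.007 0.008 -0.004" --pt "20 0 0 0 0 0 0" --pt "20 0 0 0 0 0 0"

```text
time: 12.6
tool_pos: [509.1, -202.1, 72.9]
tcp_rot: [-179.9, 0.1, -167.5]
ft_force: [0.2, -0.3, -4.9]
finger_gap: 37.3
```

```bash
python3 - <<'E'
from h import *
goal(SEAT,[-12,0,50],0)
E
```

```text
t 12.6 tcp [ 509.1 -202.1   72.9] [-1.799e+02  1.000e-01 -1.675e+02] F [ 0.2 -0.3 -4.9] gap 37.3 q [ -27.    5.  102.    0.   73. -129.]
shift in tool now [ 1.3  0.  53.1] turn [-0.002  0.002  0.   ] shift in goal axes [ 1.1 -0.1 53.1]
```

>>> servo_tool --pt "20 1 0 8 0 0 0" --pt "20 0 0 8 0 0 0" --pt "20 0 0 8 0 0 0" --pt "20 0 0 8 0 0 0" --pt "20 0 0 0 0 0 0" --pt "20 0 0 0 0 0 0"

```text
time: 13.2
tool_pos: [508.0, -202.3, 37.7]
tcp_rot: [-179.9, 0.1, -167.5]
ft_force: [-0.3, -0.0, -4.4]
finger_gap: 37.3
```

```bash
python3 - <<'E'
from h import *
goal(SEAT,[-12,0,50],0)
E
```

```text
t 13.2 tcp [ 508.  -202.3   37.7] [-1.799e+02  1.000e-01 -1.675e+02] F [-0.3 -0.  -4.4] gap 37.3 q [ -27.    8.  103.    0.   69. -130.]
shift in tool now [ 0.  -0.1 17.9] turn [-0.002  0.002  0.   ] shift in goal axes [-0.  -0.1 17.9]
```

>>> servo_tool --pt "20 0 0 4 0 0 0" --pt "20 0 0 4 0 0 0" --pt "20 0 0 3 0 0 0" --pt "20 0 0 0 0 0 0" --pt "20 0 0 0 0 0 0"

```text
time: 13.7
tool_pos: [508.6, -202.6, 26.4]
tcp_rot: [-179.9, 0.2, -167.5]
ft_force: [-0.3, 0.1, -5.6]
finger_gap: 37.6
```

>>> servo_tool --pt "20 0 0 2 0 0 0" --pt "20 0 0 0 0 0 0"

```text
time: 13.9
tool_pos: [508.8, -202.7, 24.6]
tcp_rot: [-179.8, 0.2, -167.5]
ft_force: [-0.0, 0.7, -5.3]
finger_gap: 37.2
```

>>> servo_tool --pt "20 0 0 2 0 0 0" --pt "20 0 0 0 0 0 0"

```text
time: 14.1
tool_pos: [509.0, -202.8, 22.6]
tcp_rot: [-179.8, 0.2, -167.5]
ft_force: [-1.1, 0.0, -5.3]
finger_gap: 37.7
```

>>> servo_tool --pt "20 0 0 1.5 0 0 0" --pt "20 0 0 0 0 0 0"

```text
time: 14.3
tool_pos: [509.2, -203.0, 21.3]
tcp_rot: [-179.8, 0.2, -167.5]
ft_force: [0.2, 0.3, -4.3]
finger_gap: 37.2
```

>>> servo_tool --pt "20 0 0 1.5 0 0 0" --pt "20 0 0 0 0 0 0"

```text
time: 14.5
tool_pos: [509.7, -203.4, 20.6]
tcp_rot: [-179.7, 0.3, -167.5]
ft_force: [-1.1, 1.6, -4.5]
finger_gap: 37.4
```

>>> servo_tool --pt "20 0 0 1 0 0 0" --pt "20 0 0 0 0 0 0"

```text
time: 14.7
tool_pos: [509.8, -203.5, 20.4]
tcp_rot: [-179.7, 0.3, -167.6]
ft_force: [-1.3, -0.4, -3.5]
finger_gap: 37.1
```

>>> servo_tool --pt "20 0 0 1.5 0 0 0" --pt "20 0 0 0 0 0 0"

```text
time: 14.9
tool_pos: [509.8, -203.5, 20.5]
tcp_rot: [-179.8, 0.3, -167.6]
ft_force: [-1.2, 1.0, -4.5]
finger_gap: 37.4
```

>>> servo_tool --pt "20 0 0 1.5 0 0 0" --pt "20 0 0 0 0 0 0"

```text
time: 15.1
tool_pos: [509.9, -203.5, 20.5]
tcp_rot: [-179.8, 0.3, -167.6]
ft_force: [-1.4, 0.4, -4.0]
finger_gap: 37.4
```

>>> servo_tool --pt "20 0 0 1.5 0 0 0" --pt "20 0 0 0 0 0 0"

```text
time: 15.3
tool_pos: [509.9, -203.5, 20.4]
tcp_rot: [-179.8, 0.2, -167.6]
ft_force: [-1.8, -0.6, -4.4]
finger_gap: 37.7
```

>>> servo_tool --pt "20 0 0 3 0 0 0"

```text
time: 15.4
tool_pos: [510.1, -203.7, 20.0]
tcp_rot: [-179.8, 0.2, -167.6]
ft_force: [-24.5, 11.7, 49.2]
finger_gap: 37.9
```

```bash
python3 - <<'E'
from h import *
goal(SEAT,[0,0,50],0);print(sense()["wrist_torque"])
E
```

```text
t 15.4 tcp [ 510.1 -203.7   20. ] [-179.8    0.2 -167.6] F [-24.5  11.7  49.2] gap 37.9 q [ -27.    9.  104.   -0.   67. -130.]
shift in tool now [-10.2   1.7   0.3] turn [-0.004  0.004 -0.   ] shift in goal axes [-10.2   1.7   0.2]
[ 1.67587163  4.14477793 -0.2152142 ]
```

In contact with the vees (a 3 mm push gives about 50 N). Relax, open slightly so the barrel settles, then regrip lightly.

>>> servo_tool --pt "20 0 0 -0.5 0 0 0" --pt "20 0 0 0 0 0 0" --pt "46 0 0 0 0 0 0" --pt "50 0 0 0 0 0 0" --pt "50 0 0 0 0 0 0"

```text
time: 15.9
tool_pos: [511.6, -204.1, 20.7]
tcp_rot: [-179.7, 0.4, -167.5]
ft_force: [-0.5, -0.3, 0.7]
finger_gap: 50.2
```

>>> servo_tool --pt "36 0 0 0 0 0 0" --pt "30 0 0 0 0 0 0" --pt "30 0 0 0 0 0 0" --force 25

```text
time: 16.2
tool_pos: [511.6, -203.1, 21.2]
tcp_rot: [-179.8, 0.4, -167.5]
ft_force: [-1.0, 0.3, 0.1]
finger_gap: 38.9
```

```bash
python3 - <<'E'
from h import *
goal(SEAT,[0,0,50],0);print(sense()["wrist_torque"])
ov("pics/p2.png",{"top":(320,130,75,110),"side":(275,190,115,110)},4.2,SEAT,[[95,0,50],[-95,0,50]])
E
```

```text
t 16.2 tcp [ 511.6 -203.1   21.2] [-179.8    0.4 -167.5] F [-1.   0.3  0.1] gap 38.9 q [ -27.    9.  104.    0.   67. -130.]
shift in tool now [-8.6  1.5  1.4] turn [-0.004  0.007  0.001] shift in goal axes [-8.6  1.5  1.4]
[-0.02032371  0.09821796  0.02430997]
```

View pics/p2.png

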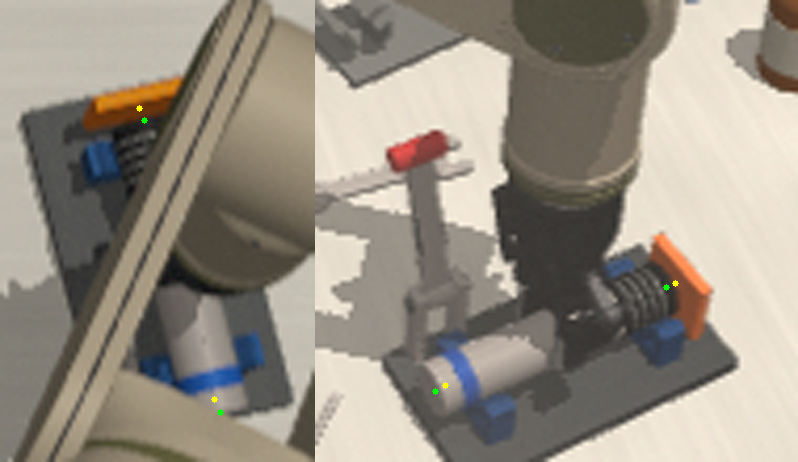

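The barrel lies in both vees with a gap of about 9 mm to the stop. Sliding it along now.

>>> servo_tool --pt "30 -2 0 0 0 0 0" --pt "30 -2 0 0 0 0 0" --force 45

```text
time: 16.5
tool_pos: [511.5, -203.1, 21.2]
tcp_rot: [-179.8, -0.1, -167.5]
ft_force: [-13.4, -1.3, 11.0]
finger_gap: 38.5
```

>>> servo_tool --pt "30 -2 0 0 0 0 0" --pt "30 -2 0 0 0 0 0"

```text
time: 16.7
tool_pos: [511.2, -203.1, 21.2]
tcp_rot: [-179.9, -0.6, -167.5]
ft_force: [-13.1, 0.1, 11.3]
finger_gap: 38.0
```

>>> servo_tool --pt "30 -3.5 0 -0.5 0 -0.01 0"

```text
time: 16.8
tool_pos: [512.8, -202.7, 21.4]
tcp_rot: [-180.0, -0.2, -167.5]
ft_force: [-7.0, -1.5, 2.0]
finger_gap: 37.9
```

>>> servo_tool --pt "30 -3.5 0 0 0 -0.005 0"

```text
time: 16.9
tool_pos: [513.8, -202.5, 21.2]
tcp_rot: [180.0, -0.2, -167.5]
ft_force: [-20.0, -1.4, 15.6]
finger_gap: 38.3
```

>>> servo_tool --pt "30 -3.5 0 0 0 -0.005 0"

```text
time: 17.0
tool_pos: [514.0, -202.4, 21.2]
tcp_rot: [179.9, -0.3, -167.5]
ft_force: [-20.8, -1.9, 17.7]
finger_gap: 37.9
```

>>> servo_tool --pt "30 -4 0 -0.7 0 -0.008 0"

```text
time: 17.1
tool_pos: [515.9, -201.9, 21.4]
tcp_rot: [179.9, -0.1, -167.6]
ft_force: [-0.2, -0.4, -3.5]
finger_gap: 38.3
```

>>> servo_tool --pt "30 -4 0 -0.7 0 -0.008 0"

```text
time: 17.2
tool_pos: [519.0, -201.2, 21.5]
tcp_rot: [179.9, 0.3, -167.6]
ft_force: [-0.8, -0.8, -3.5]
finger_gap: 38.4
```

>>> servo_tool --pt "30 -4 0 -0.5 0 -0.008 0"

```text
time: 17.3
tool_pos: [521.8, -200.5, 21.3]
tcp_rot: [179.8, 0.7, -167.6]
ft_force: [-19.6, -5.8, 11.5]
finger_gap: 38.0
```

>>> servo_tool --pt "30 -3 0 -0.7 0 0.008 0"

```text
time: 17.4
tool_pos: [521.4, -200.6, 21.3]
tcp_rot: [179.8, -0.2, -167.6]
ft_force: [-24.5, -6.6, 13.3]
finger_gap: 38.5
```

>>> servo_tool --pt "30 -3 0 -0.5 0 0.005 0"

```text
time: 17.5
tool_pos: [521.1, -200.7, 21.3]
tcp_rot: [179.7, -0.9, -167.6]
ft_force: [-19.9, -3.1, 12.5]
finger_gap: 38.2
```

```bash
python3 - <<'E'
from h import *
goal(SEAT,[0,0,50],0);print(sense()["wrist_torque"])
E
```

```text
t 17.5 tcp [ 521.1 -200.7   21.3] [ 179.7   -0.9 -167.6] F [-19.9  -3.1  12.5] gap 38.2 q [ -26.   12.  101.   -0.   68. -128.]
shift in tool now [1.1 1.2 1.5] turn [ 0.005 -0.015 -0.001] shift in goal axes [1.1 1.2 1.5]
[-0.64236541  3.16489044  0.15744436]
```

>>> servo_tool --pt "30 -4 0 -0.8 0 -0.015 0"

```text
time: 17.6
tool_pos: [521.2, -200.7, 21.3]
tcp_rot: [179.6, -0.5, -167.6]
ft_force: [-22.7, -5.7, 11.0]
finger_gap: 38.1
```

>>> servo_tool --pt "30 -4 0 -0.8 0 -0.005 0"

```text
time: 17.7
tool_pos: [521.1, -200.6, 21.3]
tcp_rot: [179.6, -0.6, -167.6]
ft_force: [-22.4, -4.8, 10.7]
finger_gap: 38.1
```

>>> servo_tool --pt "30 0 0 0 0 0 0" --pt "44 0 0 0 0 0 0" --pt "55 0 0 0 0 0 0" --pt "65 0 0 0 0 0 0" --pt "65 0 0 -10 0 0 0" --pt "65 0 0 -20 0 0 0" --pt "75 0 0 -30 0 0 0" --pt "75 0 0 -35 0 0 0" --pt "75 0 0 -35 0 0 0" --pt "75 0 0 0 0 0 0"

```text
time: 18.7
tool_pos: [525.0, -200.6, 159.8]
tcp_rot: [179.6, -0.3, -167.5]
ft_force: [0.4, 0.0, 0.7]
finger_gap: 75.1
```

The barrel is butted (no further travel at about 23 N) and released. Raise above the strap and go round to its +y side with the fingers shut.

>>> servo_tool --pt "0 0 0 -30 0 0 0" --pt "0 0 0 -35 0 0 0" --pt "0 0 0 -20 0 0 0" --pt "0 0 0 0 0 0 0" --pt "0 20 30 0 0 0 0" --pt "0 25 40 0 0 0 0" --pt "0 20 40 0 0 0 0" --pt "0 5 25 0 0 0 0" --pt "0 0 0 0 0 0 0" --pt "0 0 0 0 0 0 0"

```text
time: 19.7
tool_pos: [424.1, -80.2, 244.2]
tcp_rot: [179.5, -0.4, -167.5]
ft_force: [0.7, -1.2, -1.6]
finger_gap: 0.2
```

```bash
python3 - <<'E'
from h import *
goal(SEAT,[-70,140,183],0,False)
s=sense();d=SEAT
W={"top":(320,130,75,110),"side":(275,190,115,110)};k=4.2;out=[]
for n,(x,y,w,h) in W.items():
    i=cv2.convertScaleAbs(cv2.resize(snapshot(n)[y:y+h,x:x+w],None,fx=k,fy=k,interpolation=cv2.INTER_CUBIC),alpha=1.3,beta=10);out.append(i)
cv2.imwrite("pics/q1.png",np.hstack(out))
E
```

```text
t 19.7 tcp [424.1 -80.2 244.2] [ 179.5   -0.4 -167.5] F [ 0.7 -1.2 -1.6] gap 0.2 q [ -18.  -20.  106.    0.   94. -120.]
shift in tool now [ 2.   2.2 61.2] turn [ 0.008 -0.007  0.001] shift in goal axes [ 2.4  2.6 61.2]
```

View pics/q1.png

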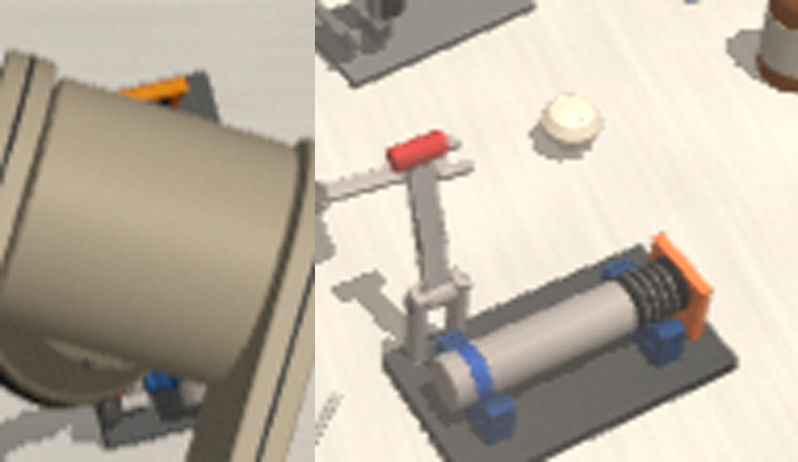

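The barrel is seated level in both vees with the cap flush on the orange stop (side crop 690,285). The strap is untouched with the grip at (418,150). Descend behind the grip.

>>> servo_tool --pt "0 2 2 20 0.008 -0.007 0" --pt "0 0 0 25 0 0 0" --pt "0 0 0 15 0 0 0" --pt "0 0 0 0 0 0 0" --pt "0 0 0 0 0 0 0"

```text
time: 20.3
tool_pos: [424.0, -83.3, 182.0]
tcp_rot: [-180.0, -0.1, -167.8]
ft_force: [0.8, -0.8, -0.3]
finger_gap: 0.0
```

```bash
cat >>h.py <<'E'
def strap(th,o=15,extra=0):
    a=np.radians(th);n=np.array([np.sin(a),np.cos(a)])
    y,z=np.array([54-118*np.cos(a),24+118*np.sin(a)])+(9-extra)*n+[o,0]
    goal(SEAT,[-70,y,50+z],0,False)
E
python3 - <<'E'
from h import *
strap(106);strap(90);strap(70)
E
```

```text
t 20.3 tcp [424.  -83.3 182. ] [-1.800e+02 -1.000e-01 -1.678e+02] F [ 0.8 -0.8 -0.3] gap 0.0 q [ -18.  -19.  112.   -0.   86. -120.]
shift in tool now [  1.5 -24.2  -2.9] turn [-0.001 -0.001 -0.005] shift in goal axes [  1.6 -24.2  -3. ]
t 20.3 tcp [424.  -83.3 182. ] [-1.800e+02 -1.000e-01 -1.678e+02] F [ 0.8 -0.8 -0.3] gap 0.0 q [ -18.  -19.  112.   -0.   86. -120.]
shift in tool now [  1.4 -56.4 -10. ] turn [-0.001 -0.001 -0.005] shift in goal axes [  1.6 -56.4 -10. ]
t 20.3 tcp [424.  -83.3 182. ] [-1.800e+02 -1.000e-01 -1.678e+02] F [ 0.8 -0.8 -0.3] gap 0.0 q [ -18.  -19.  112.   -0.   86. -120.]
shift in tool now [  1.2 -97.3  -5.9] turn [-0.001 -0.001 -0.005] shift in goal axes [  1.6 -97.3  -6. ]
```

>>> servo_tool --pt "0 1 -10 0 0 0 0" --pt "0 0 -12 0 0 0 0" --pt "0 0 -12 0 0 0 0" --pt "0 0 -12 0 0 0 0"

```text
time: 20.7
tool_pos: [435.1, -132.9, 185.0]
tcp_rot: [-179.8, 0.1, -167.8]
ft_force: [-0.1, 0.1, 0.6]
finger_gap: -0.1
```

>>> servo_tool --pt "0 0 -12 0 0 0 0" --pt "0 0 -12 0 0 0 0" --pt "0 0 -12 0 0 0 0" --pt "0 0 -12 0 0 0 0"

```text
time: 21.1
tool_pos: [446.4, -185.4, 185.9]
tcp_rot: [-179.8, 0.2, -167.9]
ft_force: [-0.4, 0.4, 0.4]
finger_gap: 0.2
```

```bash
python3 - <<'E'
from h import *
strap(70);strap(60);strap(50)
im=snapshot("side");h=cv2.cvtColor(im,cv2.COLOR_BGR2HSV)
m=(((h[...,0]<5)|(h[...,0]>174))&(h[...,1]>150)).astype(np.uint8);m[:190]=0;m[300:]=0;m[:,:275]=0;m[:,400:]=0
c=cv2.connectedComponentsWithStats(m);print("red",[(q[4],ce.round(1)) for q,ce in zip(c[2][1:],c[3][1:]) if q[4]>8])
for t in(100,90,80,70,60,50):
    a=np.radians(t);print(t,proj("side",place([*SEAT[:2],np.radians(SEAT[2])],[-70,54-118*np.cos(a),74+118*np.sin(a)])).round(1))
E
```

```text
t 21.1 tcp [ 446.4 -185.4  185.9] [-179.8    0.2 -167.9] F [-0.4  0.4  0.4] gap 0.2 q [ -29.  -11.  105.   -0.   85. -131.]
shift in tool now [ 1.6  7.2 -2.1] turn [-0.004  0.003 -0.006] shift in goal axes [ 1.5  7.2 -2.1]
t 21.1 tcp [ 446.4 -185.4  185.9] [-179.8    0.2 -167.9] F [-0.4  0.4  0.4] gap 0.2 q [ -29.  -11.  105.   -0.   85. -131.]
shift in tool now [  1.5 -12.1   5.2] turn [-0.004  0.003 -0.006] shift in goal axes [  1.5 -12.1   5.2]
t 21.1 tcp [ 446.4 -185.4  185.9] [-179.8    0.2 -167.9] F [-0.4  0.4  0.4] gap 0.2 q [ -29.  -11.  105.   -0.   85. -131.]
shift in tool now [  1.4 -29.8  15.8] turn [-0.004  0.003 -0.006] shift in goal axes [  1.5 -29.8  15.7]
red []
100 [[301.7 227.9]]
90 [[305.4 232.3]]
80 [[309.2 237.7]]
70 [[312.8 243.9]]
60 [[316.3 250.8]]
50 [[319.3 257.9]]
```

```bash
python3 - <<'E'
from h import *
ims={n:snapshot(n) for n in("side","top")};ims["side0"]=cv2.imread("pics/side0.png")
for n,im in ims.items():
    cv2.imwrite(f"pics/r_{n}.png",im)
    b,g,r=[im[...,i].astype(int) for i in range(3)]
    m=((r>2.2*g)&(r>2.2*b)&(r>50)).astype(np.uint8)
    c=cv2.connectedComponentsWithStats(m);print(n,[(int(q[4]),ce.round(1).tolist()) for q,ce in zip(c[2][1:],c[3][1:]) if q[4]>5])
s=sense();print(proj("side",s["tool_pos"]),proj("top",s["tool_pos"]))
E
```

```text
side [(9, [300.7, 223.4]), (246, [258.1, 325.0])]
top [(10, [341.8, 157.4]), (67, [341.8, 213.3]), (33, [386.9, 275.2]), (75, [412.4, 293.7])]
side0 [(62, [299.4, 224.9]), (247, [258.0, 325.1])]
[[310.12119848 239.37293652]] [[366.23730651 210.62406869]]
```

```bash
python3 - <<'E'
from h import *
out=[]
for f in("pics/top0.png","pics/r_top.png"):
    im=cv2.imread(f);b,g,r=[im[...,i].astype(int) for i in range(3)]
    m=((r>2.2*g)&(r>2.2*b)&(r>50)).astype(np.uint8)
    c=cv2.connectedComponentsWithStats(m);print(f,[(q.tolist(),ce.round(1).tolist()) for q,ce in zip(c[2][1:],c[3][1:]) if q[4]>5])
for n,(x,y,w,h) in {"top":(320,150,80,90),"side":(265,170,85,90)}.items():
    out.append(cv2.convertScaleAbs(cv2.resize(cv2.imread(f"pics/r_{n}.png")[y:y+h,x:x+w],None,fx=4.8,fy=4.8,interpolation=cv2.INTER_CUBIC),alpha=1.5,beta=20))
cv2.imwrite("pics/q2.png",np.hstack(out))
for t in(115,106,100,95,90,85):
    a=np.radians(t);P=place([*SEAT[:2],np.radians(SEAT[2])],[-70,54-118*np.cos(a),74+118*np.sin(a)]);print(t,proj("top",P).round(1),proj("side",P).round(1),P.round(0))
E
```

```text
pics/top0.png [([340, 152, 23, 8, 63], [350.0, 156.0]), ([338, 208, 11, 18, 125], [343.2, 216.5]), ([384, 271, 34, 28, 318], [400.9, 285.4])]
pics/r_top.png [([341, 155, 3, 5, 10], [341.8, 157.4]), ([338, 208, 8, 14, 67], [341.8, 213.3]), ([384, 271, 7, 9, 33], [386.9, 275.2]), ([408, 288, 10, 11, 75], [412.4, 293.7])]
115 [[336.  218.5]] [[296.5 223.5]] [[ 429. -113.  181.]]
106 [[343.5 216.5]] [[299.5 225.8]] [[ 433. -130.  187.]]
100 [[348.6 215.2]] [[301.7 227.9]] [[ 435. -142.  190.]]
95 [[352.9 214.1]] [[303.5 230. ]] [[ 437. -152.  192.]]
90 [[357.2 213.1]] [[305.4 232.3]] [[ 440. -162.  192.]]
85 [[361.4 212.1]] [[307.3 234.9]] [[ 442. -172.  192.]]
```

View pics/q2.png

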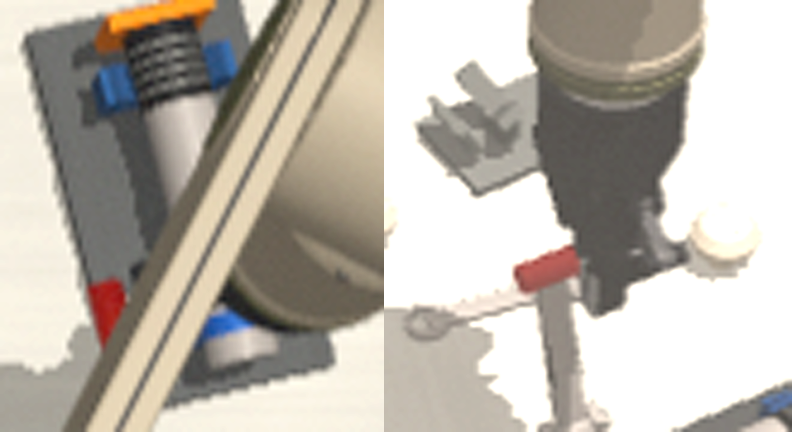

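The shut fingers passed just over the grip without touching it. In the image the real tips lie about 12 mm above the reported TCP, which matches the 11.5 mm extra depth the grasp needed. Go back over the grip and come down lower.

>>> servo_tool --pt "0 0 0 -15 0 0 0" --pt "0 0 0 -15 0 0 0" --pt "0 0 25 0 0 0 0" --pt "0 0 35 0 0 0 0" --pt "0 0 30 0 0 0 0" --pt "0 0 15 0 0 0 0" --pt "0 0 0 0 0 0 0" --pt "0 0 0 0 0 0 0"

```text
time: 22.05
tool_pos: [425.5, -76.8, 227.8]
tcp_rot: [-179.5, 0.7, -167.7]
ft_force: [-0.6, 0.4, 0.2]
finger_gap: -0.3
```

```bash
sed -i 's/50+z\],0,False/38+z],0,False/' h.py; python3 - <<'E'
from h import *
goal(SEAT,[-70,140,166],0,False)
E
```

```text
t 22.05 tcp [425.5 -76.8 227.8] [-179.5    0.7 -167.7] F [-0.6  0.4  0.2] gap -0.3 q [ -17.  -21.  109.   -0.   91. -119.]
shift in tool now [ 5.2  0.1 61.8] turn [-0.008  0.012 -0.003] shift in goal axes [ 4.5 -0.4 61.8]
```

>>> servo_tool --pt "0 4 0 15 -0.008 0.012 -0.003" --pt "0 0 0 25 0 0 0" --pt "0 0 0 18 0 0 0" --pt "0 0 0 0 0 0 0" --pt "0 0 -12 0 0 0 0" --pt "0 0 -12 0 0 0 0"

```text
time: 22.65
tool_pos: [426.7, -105.4, 167.1]
tcp_rot: [180.0, -0.1, -167.6]
ft_force: [-0.5, 0.2, -0.2]
finger_gap: -0.1
```

>>> servo_tool --pt "0 0 -10 0 0 0 0" --pt "0 0 -10 0 0 0 0"

```text
time: 22.85
tool_pos: [432.2, -127.7, 169.7]
tcp_rot: [180.0, -0.0, -167.7]
ft_force: [-9.5, 7.7, 21.5]
finger_gap: 0.5
```

>>> servo_tool --pt "0 0 -10 0 0 0 0" --pt "0 0 -10 0 0 0 0"

```text
time: 23.05
tool_pos: [437.9, -149.9, 173.8]
tcp_rot: [-179.9, 0.1, -167.7]
ft_force: [-1.8, 1.4, 1.2]
finger_gap: -0.3
```

```bash
cat >>h.py <<'E'
def red():
    for n,(x0,x1,y0,y1) in {"top":(325,400,185,240),"side":(270,360,200,300)}.items():
        im=snapshot(n);b,g,r=[im[...,i].astype(int) for i in range(3)]
        m=((r>2.2*g)&(r>2.2*b)&(r>50));q=np.zeros(m.shape,np.uint8);q[y0:y1,x0:x1]=m[y0:y1,x0:x1]
        c=cv2.connectedComponentsWithStats(q);print(n,[(k.tolist(),ce.round(1).tolist()) for k,ce in zip(c[2][1:],c[3][1:]) if k[4]>5])
E
python3 - <<'E'
from h import *
strap(90);strap(80);red()
E
```

```text
t 23.05 tcp [ 437.9 -149.9  173.8] [-1.799e+02  1.000e-01 -1.677e+02] F [-1.8  1.4  1.2] gap -0.3 q [ -25.  -14.  109.    0.   84. -128.]
shift in tool now [ 0.9 11.6 -6.2] turn [-0.001  0.003 -0.003] shift in goal axes [ 0.9 11.7 -6.2]
t 23.05 tcp [ 437.9 -149.9  173.8] [-1.799e+02  1.000e-01 -1.677e+02] F [-1.8  1.4  1.2] gap -0.3 q [ -25.  -14.  109.    0.   84. -128.]
shift in tool now [ 0.8 -9.  -5.9] turn [-0.001  0.003 -0.003] shift in goal axes [ 0.9 -9.  -5.9]
top []
side [([307, 228, 5, 6, 20], [309.4, 230.3])]
```

>>> servo_tool --pt "0 0 -10 2 0 0 0" --pt "0 0 -10 2 0 0 0"

```text
time: 23.35
tool_pos: [443.4, -171.0, 171.4]
tcp_rot: [-179.8, 0.3, -167.8]
ft_force: [-1.6, 1.6, 6.8]
finger_gap: -0.2
```

```bash
python3 - <<'E'
from h import *
strap(80);strap(70);red()
E
```

```text
t 23.35 tcp [ 443.4 -171.   171.4] [-179.8    0.3 -167.8] F [-1.6  1.6  6.8] gap -0.2 q [ -27.  -12.  108.    0.   84. -130.]
shift in tool now [ 1.7 12.7 -8.4] turn [-0.003  0.005 -0.004] shift in goal axes [ 1.7 12.8 -8.4]
t 23.35 tcp [ 443.4 -171.   171.4] [-179.8    0.3 -167.8] F [-1.6  1.6  6.8] gap -0.2 q [ -27.  -12.  108.    0.   84. -130.]
shift in tool now [ 1.6 -7.5 -4.6] turn [-0.003  0.005 -0.004] shift in goal axes [ 1.7 -7.5 -4.6]
top []
side [([308, 234, 9, 6, 28], [312.6, 236.2]), ([303, 237, 4, 5, 7], [304.6, 238.9])]
```

The grip is now at about 80° and following. Continue along the arc.

>>> servo_tool --pt "0 0 -10 2 0 0 0" --pt "0 0 -10 2 0 0 0" --pt "0 0 -10 2 0 0 0" --pt "0 0 -9 3 0 0 0"

```text
time: 23.85
tool_pos: [451.8, -210.4, 160.5]
tcp_rot: [-179.9, 0.2, -167.7]
ft_force: [-1.1, 0.9, 0.8]
finger_gap: 0.1
```

```bash
python3 - <<'E'
from h import *
strap(60,2);strap(50,2);red()
E
```

```text
t 23.85 tcp [ 451.8 -210.4  160.5] [-179.9    0.2 -167.7] F [-1.1  0.9  0.8] gap 0.1 q [ -31.   -7.  105.    0.   82. -133.]
shift in tool now [ 1.3  0.5 -8.2] turn [-0.001  0.004 -0.003] shift in goal axes [ 1.4  0.5 -8.1]
t 23.85 tcp [ 451.8 -210.4  160.5] [-179.9    0.2 -167.7] F [-1.1  0.9  0.8] gap 0.1 q [ -31.   -7.  105.    0.   82. -133.]
shift in tool now [  1.3 -17.3   2.4] turn [-0.001  0.004 -0.003] shift in goal axes [  1.4 -17.3   2.4]
top [([378, 214, 4, 4, 9], [379.1, 215.6])]
side [([310, 246, 14, 7, 52], [317.2, 249.7])]
```

>>> servo_tool --pt "0 0 -9 3 0 0 0" --pt "0 0 -9 4 0 0 0" --pt "0 0 -8 5 0 0 0" --pt "0 0 -7 6 0 0 0"

```text
time: 24.35
tool_pos: [459.5, -245.5, 141.7]
tcp_rot: [-179.9, 0.3, -167.8]
ft_force: [0.7, 0.2, 2.0]
finger_gap: -0.1
```

```bash
python3 - <<'E'
from h import *
strap(40,2);strap(30,2);red()
E
```

```text
t 24.35 tcp [ 459.5 -245.5  141.7] [-179.9    0.3 -167.8] F [0.7 0.2 2. ] gap -0.1 q [ -34.   -3.  103.    0.   80. -136.]
shift in tool now [ 1.4  3.1 -3. ] turn [-0.002  0.005 -0.004] shift in goal axes [ 1.4  3.1 -3. ]
t 24.35 tcp [ 459.5 -245.5  141.7] [-179.9    0.3 -167.8] F [0.7 0.2 2. ] gap -0.1 q [ -34.   -3.  103.    0.   80. -136.]
shift in tool now [  1.4 -10.   12.9] turn [-0.002  0.005 -0.004] shift in goal axes [  1.4 -10.   12.9]
top [([389, 211, 5, 4, 13], [390.9, 212.8])]
side [([314, 259, 15, 7, 33], [321.3, 262.3])]
```

>>> servo_tool --pt "0 0 -5 8 0 0 0" --pt "0 0 -5 8 0 0 0" --pt "0 0 -4 8 0 0 0" --pt "0 0 -4 7 0 0 0"

```text
time: 24.85
tool_pos: [464.7, -266.9, 110.8]
tcp_rot: [-179.6, 0.4, -167.8]
ft_force: [0.9, -1.0, 3.0]
finger_gap: 0.1
```

```bash
python3 - <<'E'
from h import *
strap(20,2);strap(0,0);red()
for t in(30,20,10,0):
    a=np.radians(t);P=place([*SEAT[:2],np.radians(SEAT[2])],[-70,54-118*np.cos(a),74+118*np.sin(a)]);print(t,proj("top",P).round(1),proj("side",P).round(1))
E
```

```text
t 24.85 tcp [ 464.7 -266.9  110.8] [-179.6    0.4 -167.8] F [ 0.9 -1.   3. ] gap 0.1 q [ -35.    1.  102.   -0.   76. -137.]
shift in tool now [ 1.9  1.8 -0.1] turn [-0.008  0.006 -0.005] shift in goal axes [ 1.8  1.8 -0. ]
t 24.85 tcp [ 464.7 -266.9  110.8] [-179.6    0.4 -167.8] F [ 0.9 -1.   3. ] gap 0.1 q [ -35.    1.  102.   -0.   76. -137.]
shift in tool now [  2.  -10.1  39.8] turn [-0.008  0.006 -0.005] shift in goal axes [  1.8 -10.4  39.8]
top [([394, 211, 5, 4, 12], [396.4, 212.4])]
side [([318, 272, 14, 8, 36], [324.5, 275.5])]
30 [[393.3 206.8]] [[323.8 272.2]]
20 [[394.9 207. ]] [[325.1 278.8]]
10 [[395.1 207.6]] [[325.6 284.6]]
0 [[393.9 208.6]] [[325.5 289.5]]
```

>>> servo_tool --pt "0 1 -3 6 -0.008 0.006 -0.005" --pt "0 0 -2 6 0 0 0" --pt "0 0 -2 6 0 0 0" --pt "0 0 -1 6 0 0 0" --pt "0 0 -1 4 0 0 0"

```text
time: 25.45
tool_pos: [465.1, -275.0, 79.3]
tcp_rot: [179.8, -0.1, -167.5]
ft_force: [-0.4, -1.3, -0.3]
finger_gap: 0.1
```

```bash
python3 - <<'E'
from h import *
strap(0,0);red()
E
```

```text
t 25.45 tcp [ 465.1 -275.    79.3] [ 1.798e+02 -1.000e-01 -1.675e+02] F [-0.4 -1.3 -0.3] gap 0.1 q [ -36.    4.  102.    0.   74. -139.]
shift in tool now [ 0.4 -2.4  8.3] turn [ 0.004 -0.002  0.001] shift in goal axes [ 0.4 -2.3  8.3]
top [([397, 212, 3, 3, 7], [398.0, 213.0])]
side [([320, 282, 13, 6, 32], [326.2, 284.8])]
```

>>> servo_tool --pt "0 0 -1 3 0 0 0" --pt "0 0 0 3 0 0 0"

```text
time: 25.75
tool_pos: [465.0, -275.5, 73.0]
tcp_rot: [179.7, -0.1, -167.5]
ft_force: [0.3, 0.4, 2.1]
finger_gap: 0.1
```

>>> servo_tool --pt "0 0 0 1.5 0 0 0"

```text
time: 25.85
tool_pos: [465.0, -275.5, 71.3]
tcp_rot: [179.7, -0.1, -167.5]
ft_force: [-0.8, -1.1, 0.2]
finger_gap: -0.1
```

>>> servo_tool --pt "0 0 0 1 0 0 0"

```text
time: 25.95
tool_pos: [465.0, -275.6, 70.3]
tcp_rot: [179.7, -0.1, -167.5]
ft_force: [0.1, -1.0, 1.8]
finger_gap: 0.2
```

>>> servo_tool --pt "0 0 0 1 0 0 0"

```text
time: 26.05
tool_pos: [465.1, -275.6, 69.3]
tcp_rot: [179.7, -0.1, -167.5]
ft_force: [-0.4, -0.9, 1.7]
finger_gap: -0.1
```

>>> servo_tool --pt "0 0 0 1 0 0 0"

```text
time: 26.15
tool_pos: [465.1, -275.7, 68.4]
tcp_rot: [179.8, -0.1, -167.5]
ft_force: [0.7, -0.4, 0.9]
finger_gap: -0.3
```

>>> servo_tool --pt "0 0 0 1 0 0 0"

```text
time: 26.25
tool_pos: [465.2, -275.8, 67.4]
tcp_rot: [179.8, -0.1, -167.5]
ft_force: [-0.4, -0.7, 0.6]
finger_gap: -0.0
```

>>> servo_tool --pt "0 0 0 1 0 0 0"

```text
time: 26.35
tool_pos: [465.2, -275.8, 66.4]
tcp_rot: [179.8, -0.1, -167.5]
ft_force: [0.1, -1.1, 1.1]
finger_gap: -0.1
```

```bash
python3 - <<'E'
from h import *
strap(0,0);red()
E
```

```text
t 26.35 tcp [ 465.2 -275.8   66.4] [ 1.798e+02 -1.000e-01 -1.675e+02] F [ 0.1 -1.1  1.1] gap -0.1 q [ -36.    5.  103.    0.   72. -139.]
shift in tool now [ 0.4 -1.5 -4.6] turn [ 0.004 -0.002  0.001] shift in goal axes [ 0.4 -1.5 -4.6]
top [([395, 213, 5, 3, 9], [397.2, 213.9])]
side [([320, 287, 4, 4, 10], [321.3, 288.7]), ([325, 286, 8, 4, 17], [329.1, 287.4])]
```

>>> servo_tool --pt "0 0 0 1 0 0 0" --pt "0 0 0 1 0 0 0"

```text
time: 26.65
tool_pos: [465.2, -275.6, 64.2]
tcp_rot: [179.8, -0.1, -167.5]
ft_force: [0.6, -1.3, 0.8]
finger_gap: 0.1
```

>>> servo_tool --pt "0 0 0 1 0 0 0"

```text
time: 26.75
tool_pos: [465.2, -275.7, 63.2]
tcp_rot: [179.8, -0.1, -167.5]
ft_force: [-0.3, -1.4, 0.6]
finger_gap: 0.1
```

>>> servo_tool --pt "0 0 0 1 0 0 0"

```text
time: 26.85
tool_pos: [465.3, -275.7, 62.2]
tcp_rot: [179.8, -0.1, -167.5]
ft_force: [0.7, 0.3, 1.5]
finger_gap: -0.1
```

>>> servo_tool --pt "0 0 0 1 0 0 0"

```text
time: 26.95
tool_pos: [465.3, -275.7, 61.1]
tcp_rot: [179.8, -0.1, -167.5]
ft_force: [-0.4, -0.1, 0.9]
finger_gap: -0.0
```

```bash
python3 - <<'E'
from h import *
strap(0,0);red();red()
for t in(5,0,-5):
    a=np.radians(t);P=place([*SEAT[:2],np.radians(SEAT[2])],[[x,54-118*np.cos(a),74+118*np.sin(a)] for x in(-90,-70,-50)]);print(t,proj("top",P).round(1).tolist(),proj("side",P).round(1).tolist())
s=sense();print(proj("side",s["tool_pos"]+np.array([[0,0,0],[0,0,12],[0,0,22]])))
im=snapshot("side");np.set_printoptions(linewidth=250)
b,g,r=[im[...,i].astype(int) for i in range(3)];print((r-np.maximum(g,b))[274:300,310:345]);print(r[274:300,310:345])
E
```

```text
t 26.95 tcp [ 465.3 -275.7   61.1] [ 1.798e+02 -1.000e-01 -1.675e+02] F [-0.4 -0.1  0.9] gap -0.0 q [ -36.    5.  103.    0.   72. -139.]
shift in tool now [ 0.5 -1.5 -9.9] turn [ 0.004 -0.002  0.001] shift in goal axes [ 0.5 -1.6 -9.9]
top [([395, 213, 4, 3, 9], [396.7, 214.0])]
side [([320, 287, 13, 5, 26], [326.3, 288.9])]
top [([395, 213, 4, 3, 9], [396.7, 214.0])]
side [([320, 287, 13, 5, 28], [325.9, 289.0])]
5 [[396.6, 215.6], [394.6, 208.1], [392.6, 200.5]] [[319.4, 290.0], [325.7, 287.2], [331.9, 284.3]]
0 [[395.9, 216.1], [393.9, 208.6], [391.9, 201.1]] [[319.3, 292.4], [325.5, 289.5], [331.7, 286.7]]
-5 [[394.7, 216.6], [392.8, 209.2], [390.8, 201.7]] [[319.0, 294.4], [325.2, 291.5], [331.3, 288.7]]
[[324.93031132 291.69665477]
 [325.21266897 289.17279375]
 [325.45114793 287.04114352]]
[[  0   6   6   6   6   6   6   7   7   4   1   2   3   2   2   2   3   2   2   2   3   2   3   2   2   3   4   4   3   3   1   2   2   2   2]
 [-13   3   7   6   5   6   7   6   6   5   2   2   2   3   3   2   2   2   3   3   3   3   2   1   2   3   4   4   3   3   2   2   2   2   2]
 [  6 
[... 6445 characters left out ...]
59  59  55  48  49  55  59  61  60  60  60  59  64  78  78  77  79  78  79  77  73  59  56  56  76 137 190 187 187 189 189 189]
 [ 61  61  62  59  60  60  59  59  60  59  59  59  60  58  59  64  78  77  78  78  76  72  59  58  57  75 139 191 191 190 188 187 189 189 190]
 [ 61  61  60  61  60  60  60  59  60  59  60  60  59  59  58  60  65  77  77  72  58  57  56  75 138 188 190 191 191 191 188 187 188 190 189]
 [ 62  61  62  61  60  61  60  61  59  59  59  60  58  60  60  65  78  70  58  57  57  76 139 192 192 190 190 193 193 191 190 189 189 190 189]
 [ 62  61  62  61  61  60  60  61  60  60  60  61  65  78  76  70  58  58  59  76 137 188 190 191 193 191 190 191 193 192 191 190 190 190 190]]
```

The grip is close to level (about 0–3°) with the finger on top of it. Continue down in small steps until force builds.

>>> servo_tool --pt "0 0 0 1 0 0 0"

```text
time: 27.3
tool_pos: [465.2, -275.6, 60.1]
tcp_rot: [179.8, -0.1, -167.5]
ft_force: [-0.1, -0.4, -0.1]
finger_gap: 0.0
```

>>> servo_tool --pt "0 0 0 1 0 0 0"

```text
time: 27.4
tool_pos: [465.2, -275.6, 59.1]
tcp_rot: [179.8, -0.1, -167.5]
ft_force: [-0.3, -1.6, 1.0]
finger_gap: 0.3
```

>>> servo_tool --pt "0 0 0 1 0 0 0"

```text
time: 27.5
tool_pos: [465.2, -275.7, 58.1]
tcp_rot: [179.8, -0.1, -167.5]
ft_force: [-0.9, -1.2, 0.6]
finger_gap: -0.1
```

>>> servo_tool --pt "0 0 0 1 0 0 0"

```text
time: 27.6
tool_pos: [465.3, -275.9, 57.3]
tcp_rot: [179.8, -0.1, -167.5]
ft_force: [-2.8, 0.8, 7.4]
finger_gap: -0.2
```

```bash
python3 - <<'E'
from h import *
strap(0,0);red()
E
```

```text
t 27.6 tcp [ 465.3 -275.9   57.3] [ 1.798e+02 -1.000e-01 -1.675e+02] F [-2.8  0.8  7.4] gap -0.2 q [ -36.    6.  103.    0.   71. -139.]
shift in tool now [  0.5  -1.4 -13.7] turn [ 0.004 -0.002  0.001] shift in goal axes [  0.5  -1.4 -13.7]
top [([395, 213, 4, 3, 9], [396.3, 214.1])]
side [([320, 289, 7, 4, 14], [322.2, 290.4]), ([328, 288, 5, 3, 12], [329.9, 288.9])]
```

Force appears. Press to about 10–15 N at the grip.

>>> servo_tool --pt "0 0 0 1 0 0 0"

```text
time: 27.8
tool_pos: [465.4, -276.0, 57.1]
tcp_rot: [179.8, -0.1, -167.5]
ft_force: [-4.6, 1.8, 11.4]
finger_gap: -0.3
```

>>> servo_tool --pt "0 0 0 1 0 0 0"

```text
time: 27.9
tool_pos: [465.4, -276.0, 57.0]
tcp_rot: [179.8, -0.1, -167.5]
ft_force: [-5.3, 3.4, 12.3]
finger_gap: -0.2
```

>>> servo_tool --pt "0 0 0 1.2 0 0 0"

```text
time: 28.0
tool_pos: [465.4, -276.0, 57.0]
tcp_rot: [179.8, -0.1, -167.5]
ft_force: [-6.8, 2.8, 13.2]
finger_gap: 0.1
```

```bash
python3 - <<'E'
from h import *
for n,(y0,y1,x0,x1) in {"side":(280,300,308,340),"top":(195,230,380,410)}.items():
    im=snapshot(n).astype(int);d=im[...,2]-np.maximum(im[...,1],im[...,0])
    print(n);[print(y,"".join("#" if d[y,x]>30 else "+" if d[y,x]>14 else "d" if im[y,x].max()<52 else "." for x in range(x0,x1))) for y in range(y0,y1)]
a=0
P=place([*SEAT[:2],np.radians(SEAT[2])],[[x,y,z] for x in(-90,-50) for y,z in((-64,83),(-64,65),(-73,74))]);print(proj("side",P).round(1).tolist())
print(sense()["ft_force"],sense()["wrist_torque"])
E
```

```text
side
280 ...............dddddddddd..d....
281 ..............dddddddddd........
282 ..............d.dddddddd..dd....
283 .................ddddddddddd....
284 .................ddddddddddd....
285 .................ddddddddddddd..
286 .................ddddddddddddd..
287 .................dddd.###..d....
288 ............++...ddd+####+......
289 ...........###+..d.######.......
290 ..........##############+.......
291 ..........############+.........
292 ..........+#########+...........
293 ...........#######+.............
294 ...........+####................
295 ............+++.................
296 ................................
297 ................................
298 ................................
299 ................................
top
195 ..............................
196 ..............................
197 ...................d..........
198 ..............................
199 ..............................
200 ..............................
201 ..............................
202 ..............................
203 dd............................
204 dd............................
2
[... 355 characters left out ...]
............#####...dddddddd
216 ..............##++............
217 ..............................
218 ..............................
219 ..............................
220 ..............................
221 ..............................
222 ..............................
223 ..............................
224 ..............................
225 ..............................
226 ..............................
227 ..............................
228 ..............................
229 ..............................
[[319.4, 290.4], [319.1, 294.3], [321.0, 294.8], [331.9, 284.7], [331.4, 288.6], [333.4, 289.1]]
[-5.11405276  2.82985673 13.4676756 ] [5.05917496e-01 9.96620963e-01 4.96808166e-04]
```

Hard contact: 12–13 N held for 0.4 s, z no longer moving, and the grip's image position at level. Hold once more, then lift clear.

>>> servo_tool --pt "0 0 0 1.2 0 0 0" --pt "0 0 0 1.2 0 0 0" --pt "0 0 0 1.2 0 0 0"

```text
time: 28.4
tool_pos: [465.4, -276.0, 56.9]
tcp_rot: [179.8, -0.1, -167.4]
ft_force: [-5.8, 3.4, 12.3]
finger_gap: -0.1
```

>>> servo_tool --pt "0 0 0 -3 0 0 0" --pt "0 0 0 -10 0 0 0" --pt "0 0 0 -30 0 0 0" --pt "0 0 0 -40 0 0 0" --pt "0 0 0 -40 0 0 0" --pt "0 0 0 -40 0 0 0" --pt "0 20 -20 -20 0 0 0" --pt "0 40 -20 0 0 0 0" --pt "0 40 -20 0 0 0 0" --pt "0 40 0 0 0 0 0"

```text
time: 29.4
tool_pos: [352.3, -357.4, 250.6]
tcp_rot: [-179.7, -0.8, -168.4]
ft_force: [-0.5, 1.6, 0.3]
finger_gap: 0.1
```

```bash
python3 - <<'E'
from h import *
print(sense()["tool_pos"],sense()["ft_force"]);red()
now={n:snapshot(n) for n in("side","top")}
for n in now: cv2.imwrite(f"pics/e_{n}.png",now[n])
a=cv2.imread("pics/r_side.png").astype(int)
d=np.abs(now["side"].astype(int)-a).max(2)
print("side diff cap/stop region");print((d[246:280:2,330:375:2]>25).astype(int))
for t in(5,0,-5):
    u=np.radians(t);P=place([*SEAT[:2],np.radians(SEAT[2])],[-70,54-118*np.cos(u),74+118*np.sin(u)]);print(t,proj("top",P).round(1),proj("side",P).round(1))
# blue band on the barrel now/before
for k,im in(("before",a.astype(np.uint8)),("now",now["side"])):
    h=cv2.cvtColor(im,cv2.COLOR_BGR2HSV);m=((h[...,0]>100)&(h[...,0]<125)&(h[...,1]>110)).astype(np.uint8);q=np.zeros_like(m);q[240:300,290:380]=m[240:300,290:380]
    c=cv2.connectedComponentsWithStats(q);print(k,[(s.tolist(),ce.round(1).tolist()) for s,ce in zip(c[2][1:],c[3][1:]) if s[4]>8])
E
```

```text
[ 352.26931835 -357.43194361  250.64124366] [-0.49213404  1.63253854  0.33717055]
top [([390, 202, 9, 14, 79], [394.1, 208.5])]
side [([319, 285, 14, 10, 76], [325.6, 289.1])]
side diff cap/stop region
[[0 0 0 0 0 0 0 0 0 0 0 0 0 0 0 0 0 0 0 0 0 0 0]
 [0 0 0 0 0 0 0 0 0 0 0 0 0 0 0 0 0 0 0 0 0 0 0]
 [0 0 0 0 0 0 0 0 0 0 0 0 0 0 0 0 0 0 0 0 0 0 0]
 [0 0 0 0 0 0 0 0 0 0 0 0 0 0 0 0 0 0 0 0 0 0 0]
 [0 0 0 0 0 0 0 0 0 0 0 0 0 0 0 0 0 0 0 0 0 0 0]
 [0 0 0 0 0 0 0 0 0 0 0 0 0 0 0 0 0 0 0 0 0 0 0]
 [0 0 0 0 0 0 0 0 0 0 0 0 0 0 0 0 0 0 0 0 0 0 0]
 [0 0 0 0 0 0 0 0 0 0 0 0 0 0 0 0 0 0 0 0 0 0 0]
 [0 0 0 0 0 0 0 0 0 0 0 0 0 0 0 0 0 0 0 0 0 0 0]
 [0 0 0 0 0 0 0 0 0 0 0 0 0 0 0 0 0 0 0 0 0 0 0]
 [0 0 0 0 0 0 0 0 0 0 0 0 0 0 0 0 0 0 0 0 0 0 0]
 [0 0 0 0 0 0 0 0 0 0 0 0 0 0 0 0 0 0 0 0 0 0 0]
 [0 0 0 0 0 0 0 0 0 0 0 0 0 0 0 0 0 0 0 0 0 0 0]
 [0 0 0 0 0 0 0 0 0 0 0 0 0 0 0 0 0 0 0 0 0 0 0]
 [0 0 0 0 0 0 0 0 0 0 0 0 0 0 0 0 0 0 0 0 0 0 0]
 [0 0 0 0 0 0 0 0 0 0 0 0 0 0 0 0 0 0 0 0 0 0 0]
 [0 0 0 0 0 0 0 0 0 0 0 0 0 0 0 0 0 0 0 0 0 0 0]]
5 [[394.6 208.1]] [[325.7 287.2]]
0 [[393.9 208.6]] [[325.5 289.5]]
-5 [[392.8 209.2]] [[325.2 291.5]]
before [([344, 252, 6, 3, 9], [347.0, 253.1]), ([357, 266, 5, 5, 15], [359.0, 268.0]), ([308, 272, 9, 12, 40], [312.8, 276.9])]
now [([357, 266, 5, 5, 17], [359.1, 267.9])]
```

The strap reads level (grip at predicted 0°) and the cap region is unchanged. One last numeric check of the cap-to-stop gap from the image profile.

```bash
python3 - <<'E'
from h import *
im=cv2.imread("pics/e_top.png").astype(np.float32);im2=cv2.imread("pics/e_side.png").astype(np.float32)
v=[*SEAT[:2],np.radians(SEAT[2])]
def prof(n,im,xs,y,z):
    P=proj(n,place(v,[[x,y,z] for x in xs])).astype(np.float32);s=cv2.remap(im,P[None,:,0],P[None,:,1],cv2.INTER_LINEAR)[0]
    print(n,[(int(x),*map(int,c)) for x,c in zip(xs,s)])
prof("top",im,np.arange(-108,-80,2),-5,68);prof("top",im,np.arange(38,112,2),0,70)
prof("side",im2,np.arange(76,108,2),-14,64)
E
```

```text
top [(-108, 59, 60, 61), (-106, 59, 61, 61), (-104, 59, 62, 61), (-102, 58, 62, 61), (-100, 60, 62, 62), (-98, 59, 61, 62), (-96, 65, 69, 72), (-94, 90, 96, 101), (-92, 105, 111, 118), (-90, 109, 116, 123), (-88, 109, 115, 122), (-86, 108, 115, 123), (-84, 108, 115, 123), (-82, 99, 105, 112)]
top [(38, 120, 128, 135), (40, 120, 129, 135), (42, 120, 128, 135), (44, 121, 128, 135), (46, 120, 128, 135), (48, 111, 118, 124), (50, 87, 93, 99), (52, 39, 42, 45), (54, 25, 28, 28), (56, 36, 39, 39), (58, 66, 70, 71), (60, 66, 71, 72), (62, 49, 52, 54), (64, 37, 39, 42), (66, 62, 66, 67), (68, 61, 64, 66), (70, 47, 49, 51), (72, 34, 36, 38), (74, 60, 64, 65), (76, 60, 64, 65), (78, 48, 50, 52), (80, 37, 38, 40), (82, 56, 59, 61), (84, 56, 60, 62), (86, 46, 48, 50), (88, 29, 28, 30), (90, 26, 27, 29), (92, 24, 30, 39), (94, 20, 41, 68), (96, 17, 75, 126), (98, 15, 91, 152), (100, 11, 97, 162), (102, 6, 94, 161), (104, 53, 95, 142), (106, 99, 116, 137), (108, 129, 138, 142), (110, 136, 146, 150)]
side [(76, 61, 65, 67), (78, 44, 46, 49), (80, 49, 52, 54), (82, 58, 61, 64), (84, 45, 48, 51), (86, 34, 36, 39), (88, 33, 36, 38), (90, 33, 37, 43), (92, 34, 40, 56), (94, 35, 49, 80), (96, 39, 65, 118), (98, 52, 89, 167), (100, 62, 108, 203), (102, 66, 112, 205), (104, 78, 120, 204), (106, 111, 144, 198)]
```

The barrel's end edge reads at x≈-95, the cap boundary at ≈+50 and the orange face at ≈+95. All match the home position. Handing in.

```bash
python3 -c "
from bench import *
print(sense()['time']);print(hand_in())"
```

```text
29.6
the job is handed in; nothing more can be done
None
```

The job is handed in at 29.6 s. As far as my checks show, the barrel is home against the stop and the strap is closed over it.

**What I did:** I took the smaller barrel from the slanting rest, levelled it, and lowered it into the vees. I slid it about 10 mm until it stopped moving, with about 23 N on the tool. Then I swung the strap over, pressed its grip with about 12–13 N for several tenths of a second, and lifted the arm clear.

**Last checks:**
- **Barrel position:** in the top image its low end reads at x ≈ -95 mm, the cap edge at ≈ +50 mm and the orange face at ≈ +95 mm. All three match the home position, but the picture only resolves about 2.6 mm per pixel.
- **Cap and stop:** the side picture showed no change there before and after closing the strap.
- **Strap:** the grip lies within about half a pixel of its predicted level position in both views, or roughly 0–1°.

**What disagreed or went wrong:**
- **Finger tips:** they sat about 12 mm or more above the reported TCP. The first grasp had to be redone deeper, and the first strap push passed over the grip without touching it.
- **Final press:** contact came about 14 mm lower than that offset predicts. I relied on the force and the images there.
- **Force while lowering:** one 3 mm push as the barrel met the vees gave about 49 N up and 56 N in total at the wrist. That is under the 90 N limit.
- **Not checked at the end:** I did not measure whether the loose things on the bench had moved, and I had no picture views left for a final look.

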